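Load the power packs from the keyed rack into the charging dock

TASK

Put every power pack that stands in the keyed wooden rack on charge: lift each one straight up off the rack's interlocking keys without dragging the rack along, set it down flat on the open front part of the charging dock, and slide it away from you along one of the lanes, bare end first, under the hood until it is fully home against the back. When all of them are home, push the dock's lever over to its far side to switch the dock on, and leave the other things on the counter where they are.

Things in the scene. Friction and masses are not known exactly. Their poses are not given: they have to be found in the camera images.
- pack_a: Power pack: flat grey block 100 (x) x 58 (y) x 32 (z) mm, 0.3 kg. On top a black upright grip fin 36 mm long (x), 14 thick (y), from z=32 to 63 mm, centred at x=-10. A T groove 12 mm deep runs from top to bottom in the middle of both long sides and hooks the rack's keys. Origin: centre of underside, z up, +x to the end farther from the fin (bare end). One pack in any bay; may be absent.
- pack_b: A second power pack, just like pack_a; may be absent.
- pack_c: A third power pack, just like pack_a; may be absent.
- pack_d: A fourth power pack, just like pack_a; may be absent.
- rack: Low wooden rack 124 (x) x 294 (y) x 32 (z) mm, 2.5 kg, loose on the counter. Floor 5 mm thick; dividers 8 mm thick along x, up to z=32, at y=-140, -70, 0, 70, 140 mm; T-shaped keys at x=0 on their faces, also up to z=32, fit the packs' grooves with 1.5 to 2 mm play. Origin: centre of underside, z up, x away from the robot.
- dock: Charging dock fixed to the counter: light grey plate from x=-95 to 90, y=-146 to 146 mm, top at z=6. Four lanes along x at y=-105, -35, 35, 105 mm, each 66 mm wide; the ribs between them are 4 mm thick, start at x=22, rise to z=15 mm; at y=-140 and 140 full-height end walls instead. In front of the ribs the plate is open. Origin: centre of underside, x away from the robot, z up.
- power_lever (a joint): Lever on a block 25 mm high at the dock's right end; pivot at x=-10, y=-180, z=22 mm in the dock's frame, axis along y. At 0 it leans 0.5 rad toward the robot (dock -x), at its stop, 1.0 rad, as far the other way (dock +x). Stick 70 mm from pivot to tip, 10 mm thick; stays where left; light to push (about 1 N).
- power_lever_tip (a point): Centre of the round black knob, 26 mm in diameter, at the lever's upper end.
- coffee_jar: Bystander: glass jar with white cap, 92 mm wide, 124 mm tall; origin at the centre of its underside.
- calculator: Bystander: desk calculator, 118 x 68 x 16 mm, lying near the counter's front edge; origin at the centre of its underside.
- small_cup: Bystander: white cup, 68 mm wide, 43 mm tall, at the left; origin at the centre of its underside.
- rack_bay (a point): Centre of one bay's floor, the third from the left. The four bays are centred at y=-105, -35, 35, 105 mm in the rack's frame; packs stand there parallel to the rack, +x away from the robot, origin 5 mm above the rack's origin. A pack is clear of keys and dividers once raised 27 mm.
- dock_hood (a point): Middle of the lower front edge of the hood, a black roof over the far end of the lanes: x=45 to 90 mm in the dock's frame, underside z=42 (4 mm over a pack), top z=48. The back stop's face is at x=80 mm.
- dock_lane (a point): Where the origin of a pack fully home in one lane lies (the third from the left: dock frame x=30, y=-35, z=6 mm; other lanes y=-105, 35, 105): bare end against the back stop, parallel to the dock. The fin then stays 7 mm in front of the hood. Any pack may use any lane.

How it is judged:
By the outcome, as a careful person would: the job done as asked, in the order asked, and still so for the second after the job is handed in, with the robot touching nothing.
Of pack_a, pack_b, pack_c, pack_d only 3 to 4 are there at a start; the rules pass over those that are not, and their reading is None.
At some moment in a run one of pack_a, pack_b, pack_c, pack_d may be knocked a few centimetres aside while the robot is not near it.
Once in a run the grip may slacken for a moment while it holds something.
It also fails if it takes over 210 s, if anything falls off the work surface, if the arm or the gripper's body presses on something with over 40 N, if the wrist force passes 120 N, or if a joint passes its speed limit or range.

ROBOT

A 6-joint arm with a two-finger parallel gripper is mounted at the origin on a cart in front of the work surface, level with it; the furniture and walls round the work are solid. World frame = base frame: x ahead of the robot, y to its left, z up, the work surface at z = 0. Lengths are in m, angles in rad, forces in N, time in s.
With the tool pointing down it reaches from about 0.3 to 0.825 m from the base axis. Payload 5.4 kg.
Tool frame: the origin (TCP) lies on the mounting face of the last link; the fingertips stand arm.finger_overhang ahead of it and the grasp point (between the pads) lies 171 mm ahead of it (arm.finger_overhang is the distance from the TCP to the fingertips, in m); z points along the fingers, y is the line along which they close (so a half turn about z gives the same grasp; the last joint's range is limited). The gripper opens to 92 mm and grips with 3 to 60 N. Pads are 20 mm wide; open, the fingers measure 128 mm over their backs; the gripper's body (75 mm by 189 mm) begins 69 mm behind the grasp point.
Start: joints at [-1.386, 0.158, 1.597, -0, 1.386, -0.21], TCP at [0.221, -0.531, 0.405] pointing down, gripper open.
Joint ranges: [-2.91, 2.91], [-0.94, 2.29], [0.18, 2.7], [-1.29, 4.43], [0.17, 2.64], [-3, 3]. Speed limits (rad/s): [2.57, 2.57, 3.14, 3.14, 3.14, 3.14].

INTERFACE

Orientations are given as a 3x3 rotation matrix whose columns are the frame's x, y, z axes.
In Python, from cell import arm gives the robot as it stands.
- The arm moves only by the shell command python3 inch.py 'ROWS' [FORCE]. ROWS is a JSON list of rows, 1 to 5 of them, each an object with the fields drx, dry, drz (a rotation vector in rad), tx, ty, tz (the shift in m), aperture (the finger opening in m); a field left out counts as zero (the opening has to be given); each row shifts and turns the commanded pose from where the row before left it, along the tool's axes as they then stand; what a row does not reach is not made up. A row lasts 1/12 s, in which the tool goes at most 0.0417 m and 0.125 rad, less where a joint would pass 70% of its speed; a pose out of reach is approached as far as the arm can. The fingers move at their own pace and stop on an object; FORCE is the grip in N (left out, the last holds). Time passes only in rows, so rows that do not move let the fingers close. It prints the time, the measured TCP pose, the force, the opening and the grip force at its end. Input that does not fit is refused with a message, and nothing moves.
- arm.get_obs(): the state, without advancing time (a new reading comes with each control period).
- arm.capture(name): name is "side" or "top" or "wrist"; returns a dict with "image" (420x560x3 uint8, red, green, blue), "vertical_fov" (degrees; the focal length in pixels is half the picture's height over the tangent of half this angle, whatever the lens; pixels are square), "cx", "cy" (the principal point, pixels), "R" (3x3) and "t" (3): a world point X has camera coordinates R X + t; the wrist camera has in their place "tool_from_camera" (4x4, takes a point from camera to tool coordinates, whose origin is the TCP and whose axes are the flange's). Camera axes: x right, y down, z forward; pixel columns grow to the right and rows downward; lengths in m; the calibration is good to about 2 mm. The wrist camera is an equidistant fisheye: a pixel r from the principal point sees the ray r / f radians off the axis. A picture is of the moment at which its call begins: read the wrist's pose just before it. There is no depth.
- arm.sign_off(): hands the job in; it is judged then, once.
The state is a dict: "time_s": time; "joint_pos": joint angles; "qvel": joint speeds; "joint_torque": joint torques, N m; "eef_pos": TCP position; "tcp_rot": TCP orientation; "contact_force": force on the tool from outside, world axes, zero at the start; "torque": the same for the moment, N m; "width": finger opening in m; "finger_force": force on a finger pad.
Only numpy, scipy, OpenCV 4.12 (cv2) and the standard library are available. Lean on these libraries where they do the work, as an engineer would, in place of code of your own. Each camera call takes 0.05 s, during which the arm holds its last target. There are 200 camera calls.

## Working session

There is one attempt and no reset: what is moved stays moved. The work goes in short steps, Python scripts to look and compute and a shell command to move; the robot and the scene stay as the last step left them, time stands still between calls to the robot, and variables do not carry over. Pictures are saved under pics/ and viewed, at most 14 in all, crops included, and the job is handed in when it is done.

```bash
ls; mkdir -p pics
python3 - <<'E'
from cell import arm
import cv2
o=arm.get_obs();print(o, arm.finger_overhang)
for n in("side","top"):
    c=arm.capture(n);cv2.imwrite(f"pics/{n}0.png",c["image"][:,:,::-1]);print({k:v for k,v in c.items() if k!="image"})
E
```

```text
cell.py
inch.py
pics
{'time_s': 0.0, 'joint_pos': array([-1.38609659e+00,  1.59076492e-01,  1.59823346e+00,  3.24938371e-05,
        1.38623623e+00, -2.10145489e-01]), 'qvel': array([ 0.00156977, -0.00091323, -0.00050605, -0.00026788,  0.00147663,
       -0.00062396]), 'joint_torque': array([ 2.33052204e-03, -3.85573626e+01, -3.22104478e+01,  7.02087628e-02,
        3.76603240e-02, -1.45602471e-04]), 'eef_pos': array([ 0.22109027, -0.53049221,  0.40370256]), 'tcp_rot': array([[ 9.23058491e-01,  3.84659480e-01, -3.27368129e-04],
       [ 3.84659369e-01, -9.23056585e-01,  1.92616065e-03],
       [ 4.38736646e-04, -1.90388416e-03, -9.99998091e-01]]), 'contact_force': array([-0.09160717,  0.02926321,  0.09707163]), 'torque': array([ 0.04455737, -0.01489666,  0.0122271 ]), 'finger_force': 0.0, 'width': 0.09172534255590949} 0.1901
{'vertical_fov': 46.902523573771404, 'cx': 273.834191860422, 'cy': 197.54084551607693, 'R': array([[-0.99962884, -0.02144244, -0.01680489],
       [ 0.00237317,  0.54596832, -0.83780246],
       [ 0.02713947, -0.83753138, -0.54571479]]), 't': array([0.50334319, 0.038975  , 1.68495562])}
{'vertical_fov': 43.06431566445013, 'cx': 276.7155390420605, 'cy': 203.5187168704663, 'R': array([[ 0.00199374, -0.99991155,  0.01314966],
       [-0.9814543 , -0.00447721, -0.19164395],
       [ 0.19168588, -0.0125237 , -0.98137642]]), 't': array([0.0128926 , 0.50484199, 1.51215453])}
```
View pics/side0.png

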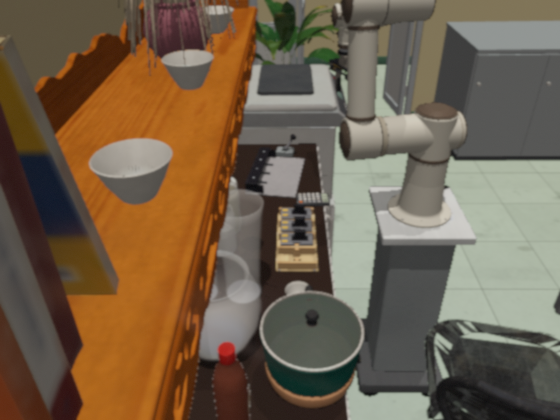

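View pics/top0.png

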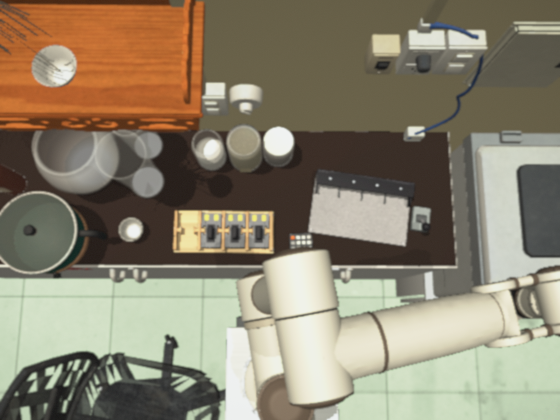

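The top view shows the rack at about (223,231), with packs in its three right-hand bays (fins near 211, 236 and 259, row 232) and the leftmost bay empty. The dock is at about (362,208), turned slightly, with its hood on the far side (row 185), and the lever at (421,219). The side view is too far away to show detail.

Create h.py:
```python
from cell import arm
import cv2, numpy as np
from scipy.spatial.transform import Rotation as Rot
def cap(n,save=None):
    o=arm.get_obs(); c=arm.capture(n)
    c["f"]=210/np.tan(np.radians(c["vertical_fov"]/2)); c["n"]=n
    if n=="wrist":
        T=np.eye(4);T[:3,:3]=o["tcp_rot"];T[:3,3]=o["eef_pos"];c["W"]=T@c["tool_from_camera"]
    else:
        T=np.eye(4);T[:3,:3]=c["R"];T[:3,3]=c["t"];c["W"]=np.linalg.inv(T)
    if save: cv2.imwrite(f"pics/{save}.png",c["image"][:,:,::-1])
    return c
def ray(c,u,v):
    x,y=(u-c["cx"])/c["f"],(v-c["cy"])/c["f"]
    if c["n"]=="wrist":
        r=np.hypot(x,y)+1e-12; d=np.array([np.sin(r)*x/r,np.sin(r)*y/r,np.cos(r)])
    else: d=np.array([x,y,1.]); d/=np.linalg.norm(d)
    return c["W"][:3,3],c["W"][:3,:3]@d
def plane(c,u,v,z):
    p,d=ray(c,u,v); return p+d*(z-p[2])/d[2]
def tri(rays):
    A=sum(np.eye(3)-np.outer(d,d) for p,d in rays); b=sum((np.eye(3)-np.outer(d,d))@p for p,d in rays)
    return np.linalg.solve(A,b)
def proj(c,X):
    q=c["W"][:3,:3].T@(np.asarray(X)-c["W"][:3,3])
    if c["n"]=="wrist":
        r=np.hypot(q[0],q[1])+1e-12;a=np.arctan2(r,q[2]);m=q[:2]/r*a
    else: m=q[:2]/q[2]
    return m*c["f"]+[c["cx"],c["cy"]]
def tool(goal):   # offset of grasp point to goal, in tool axes
    o=arm.get_obs(); g=o["eef_pos"]+o["tcp_rot"][:,2]*.171
    return o["tcp_rot"].T@(np.asarray(goal)-g)
```

Run:
```python
from h import *
np.set_printoptions(precision=3,suppress=True)
c=cap("top")
for n,u,v,z in [("rackFL",174,253,.0),("rackFR",273,251,.0),("rackBR",272,211,.032),("rackBL",175,211,.032),("fin1",211,232,.063),("fin2",236,232,.063),("fin3",259,232,.063),("dockFL",309,232,.006),("dockFR",406,244,.006),("dockBR",412,203,.04),("dockBL",317,190,.04),("lever",421,219,.08)]:
    print(n,plane(c,u,v,z))
print(cap("wrist","w0")["tool_from_camera"], cap("wrist")["f"],cap("wrist")["cx"],cap("wrist")["cy"])
```

```text
rackFL [0.363 0.318 0.   ]
rackFR [0.37  0.025 0.   ]
rackBR [0.485 0.028 0.032]
rackBL [0.484 0.314 0.032]
fin1 [0.418 0.203 0.063]
fin2 [0.418 0.132 0.063]
fin3 [0.418 0.065 0.063]
dockFL [ 0.427 -0.083  0.006]
dockFR [ 0.392 -0.372  0.006]
dockBR [ 0.51  -0.386  0.04 ]
dockBL [ 0.548 -0.105  0.04 ]
lever [ 0.455 -0.399  0.08 ]
[[-0.    -0.959 -0.284  0.082]
 [ 1.    -0.    -0.001  0.   ]
 [ 0.    -0.284  0.959  0.02 ]
 [ 0.     0.     0.     1.   ]] 325.19226210127806 276.2695316728862 212.46273710147497
```

View pics/w0.png

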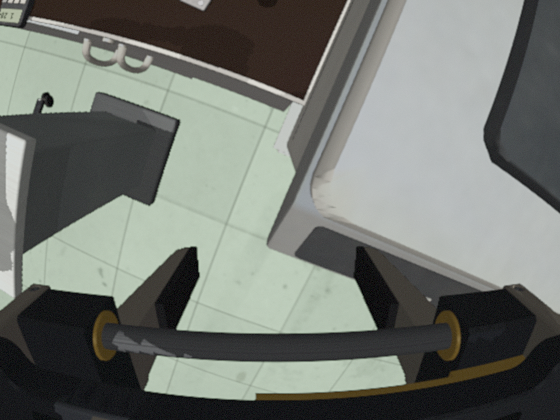

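Nothing useful is in the wrist view yet: only the floor and the counter's end. I'll move it over the gap between the dock and the rack.

```bash
python3 inch.py '[{"tx": 0.029, "ty": -0.024, "aperture": 0.092}, {"tx": 0.029, "ty": -0.024, "aperture": 0.092}, {"tx": 0.029, "ty": -0.024, "aperture": 0.092}, {"tx": 0.029, "ty": -0.024, "aperture": 0.092}, {"tx": 0.029, "ty": -0.024, "aperture": 0.092}]' 30
python3 inch.py '[{"tx": 0.029, "ty": -0.024, "aperture": 0.092}, {"tx": 0.029, "ty": -0.024, "aperture": 0.092}, {"tx": 0.029, "ty": -0.024, "aperture": 0.092}, {"tx": 0.029, "ty": -0.024, "aperture": 0.092}, {"drz": 0.1, "aperture": 0.092}]'
python3 inch.py '[{"drz": 0.1, "aperture": 0.092}, {"drz": 0.1, "aperture": 0.092}, {"drz": 0.1, "aperture": 0.092}, {"drz": 0.1, "aperture": 0.092}, {"aperture": 0.092}]'
python3 - <<'E'
from h import *
cap("wrist","w1");o=arm.get_obs();print(o["eef_pos"],o["tcp_rot"],o["joint_pos"])
E
```

```text
time_s: 0.77
eef_pos: [0.3092, -0.3626, 0.4047]
tcp_rot: [[0.923, 0.384, 0.0], [0.384, -0.923, -0.0], [0.0, 0.0, -1.0]]
contact_force: [1.3, -1.2, 0.3]
width: 0.0919
finger_force: 0.0
time_s: 1.18
eef_pos: [0.3808, -0.2262, 0.4048]
tcp_rot: [[0.955, 0.296, 0.001], [0.296, -0.955, 0.002], [0.002, -0.002, -1.0]]
contact_force: [0.1, -0.3, -1.0]
width: 0.0918
finger_force: 0.0
time_s: 1.6
eef_pos: [0.379, -0.2309, 0.4048]
tcp_rot: [[0.994, -0.107, 0.0], [-0.107, -0.994, -0.0], [0.0, 0.0, -1.0]]
contact_force: [-0.2, -1.4, 0.4]
width: 0.0918
finger_force: 0.0
[ 0.37896484 -0.23093582  0.4047632 ] [[ 9.94686241e-01 -1.02952753e-01  1.08996569e-04]
 [-1.02952748e-01 -9.94686247e-01 -4.64331586e-05]
 [ 1.13197810e-04  3.49649276e-05 -9.99999993e-01]] [-8.20882463e-01 -1.95612875e-01  1.94585371e+00  4.88963357e-05
  1.39124356e+00  8.53040628e-01]
```

View pics/w1.png

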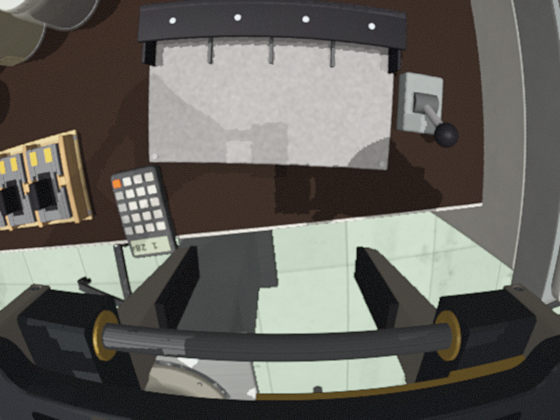

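The wrist view shows the dock clearly: plate front corners at about (149,161) and (387,169), three rib fronts near (211,63), (271,63) and (333,66), the black hood above them, and the lever knob at (446,134). I'll take a second view between the rack and the dock to triangulate.

```bash
python3 - <<'E'
from h import *
import pickle; pickle.dump(cap("wrist"),open("c1.pkl","wb"))
E
python3 inch.py '[{"tx": -0.008, "ty": -0.0375, "aperture": 0.092}, {"tx": -0.008, "ty": -0.0375, "aperture": 0.092}, {"tx": -0.008, "ty": -0.0375, "aperture": 0.092}, {"tx": -0.008, "ty": -0.0375, "aperture": 0.092}, {"tx": -0.008, "ty": -0.0375, "aperture": 0.092}]' >/dev/null
python3 inch.py '[{"aperture": 0.092}, {"aperture": 0.092}, {"aperture": 0.092}]'
python3 - <<'E'
from h import *
import pickle; pickle.dump(cap("wrist","w2"),open("c2.pkl","wb"))
E
```

```text
time_s: 2.37
eef_pos: [0.359, -0.0407, 0.4049]
tcp_rot: [[0.995, -0.103, 0.0], [-0.103, -0.995, -0.001], [0.001, 0.001, -1.0]]
contact_force: [-0.6, -0.7, 0.4]
width: 0.0916
finger_force: 0.0
```

View pics/w2.png

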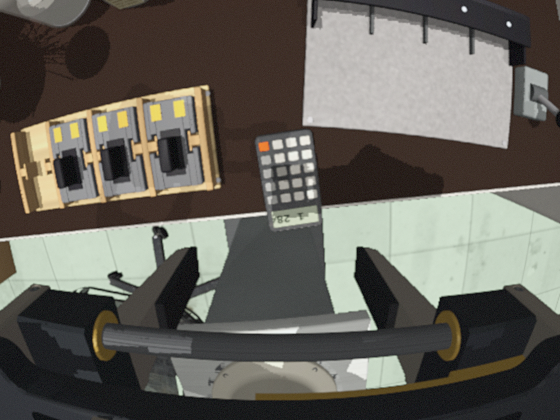

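This view shows three packs in bays 2 to 4: black fins near (70,165), (116,160) and (171,152), and yellow marks at the bare ends. I'll move above the rack and measure both places.

```bash
python3 inch.py '[{"tx": -0.005, "ty": -0.034, "aperture": 0.092}, {"tx": -0.005, "ty": -0.034, "aperture": 0.092}, {"tx": -0.005, "ty": -0.034, "aperture": 0.092}, {"tx": -0.005, "ty": -0.034, "aperture": 0.092}, {"tx": -0.005, "ty": -0.034, "aperture": 0.092}]' >/dev/null
python3 inch.py '[{"drz": -0.11, "aperture": 0.092}, {"aperture": 0.092}, {"aperture": 0.092}]'
python3 - <<'E'
from h import *
import pickle; pickle.dump(cap("wrist","w3"),open("c3.pkl","wb"))
E
python3 - <<'E'
from h import *
import pickle
np.set_printoptions(precision=4,suppress=True)
c1,c2=[pickle.load(open(f"c{i}.pkl","rb")) for i in(1,2)]
def sub(c,u,v,w=5):
    g=cv2.cvtColor(c["image"],cv2.COLOR_RGB2GRAY)
    return cv2.cornerSubPix(g,np.array([[[u,v]]],np.float32),(w,w),(-1,-1),(3,50,.01))[0,0]
P={}
for n,a,b in [("FL",(149,161),(304,125)),("FR",(387,169),(507,148))]:
    pa,pb=sub(c1,*a),sub(c2,*b); P[n]=tri([ray(c1,*pa),ray(c2,*pb)])
    print(n,pa,pb,P[n],plane(c1,*pa,.006),plane(c2,*pb,.006))
for i in(1,2):
    c=[c1,c2][i-1]; big=cv2.resize(c["image"][:,:,::-1],None,fx=1,fy=1)
d=c1["image"][30:80,130:420,::-1]; e=c2["image"][0:70,290:560,::-1]
cv2.imwrite("pics/crop1.png",np.vstack([cv2.resize(d,(800,138),interpolation=2),cv2.resize(e,(800,207),interpolation=2)]))
E
```

```text
time_s: 3.08
eef_pos: [0.3525, 0.1304, 0.4046]
tcp_rot: [[1.0, 0.001, -0.0], [0.001, -1.0, -0.001], [-0.0, 0.001, -1.0]]
contact_force: [0.4, 0.0, -0.3]
width: 0.092
finger_force: 0.0
FL [149.4635 161.2109] [302.561  125.8543] [ 0.4296 -0.0782  0.0046] [ 0.4301 -0.0787  0.006 ] [ 0.4292 -0.0781  0.006 ]
FR [386.4468 169.7317] [506.5129 148.3751] [ 0.3883 -0.3669  0.005 ] [ 0.3888 -0.3665  0.006 ] [ 0.3881 -0.3661  0.006 ]
```

View pics/w3.png

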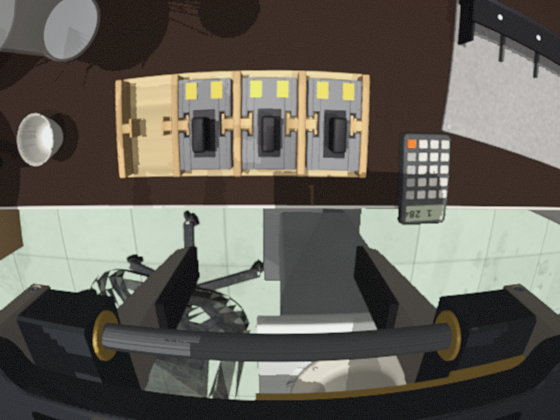

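View pics/crop1.png

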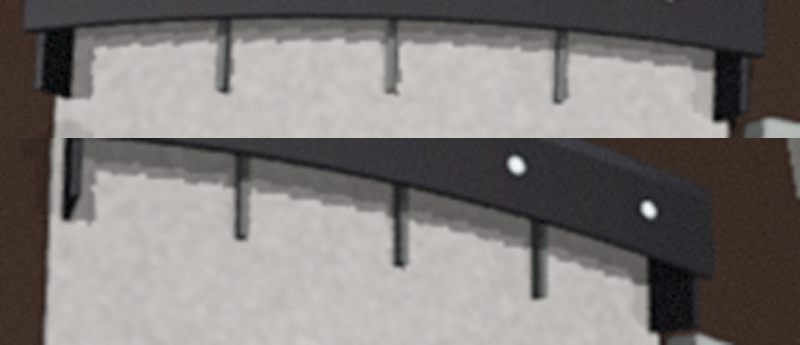

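The dock width measures 290 mm, against 292 stated, and the plate sits at about 5 mm, so the calibration holds. The w3 picture shows the packs' fins at (203,132), (268,132) and (336,133), with the rack nearly square to the tool and its leftmost bay empty. The crop shows the three rib tips sharply in both views. Now I'll measure the fins and check the ribs.

Run:
```python
from h import *
import pickle
np.set_printoptions(precision=4,suppress=True)
c1,c2,c3=[pickle.load(open(f"c{i}.pkl","rb")) for i in(1,2,3)]
for a,b in [((210.8,62.6),(371.3,33.8)),((272.1,63.7),(425,43.3)),((333.3,67),(471.6,53.8))]:
    print("rib",tri([ray(c1,*a),ray(c2,*b)]))
a=np.array([.4092,-.2225]);print("cam3",c3["W"][:3,3])
def blobs(c,roi):
    u0,u1,v0,v1=roi; g=c["image"][v0:v1,u0:u1].max(2)
    m=(g<48).astype(np.uint8); m=cv2.morphologyEx(m,cv2.MORPH_OPEN,np.ones((3,3)))
    n,l,s,ce=cv2.connectedComponentsWithStats(m)
    return [(l==i,s[i]+[u0,v0,0,0,0],ce[i]+[u0,v0]) for i in range(1,n) if s[i,4]>150]
for nm,c,roi in [("c3",c3,(180,360,95,170)),("c2",c2,(45,200,110,200))]:
    for m,s,ce in blobs(c,roi):
        y,x=np.nonzero(m); x=x+roi[0];y=y+roi[2]
        L=np.median([x[y==r].min() for r in np.unique(y)[5:-5]]); R=np.median([x[y==r].max() for r in np.unique(y)[5:-5]])+1
        B=np.median([y[x==k].max() for k in np.unique(x)[4:-4]])+1; T=np.median([y[x==k].min() for k in np.unique(x)[4:-4]])
        print(nm,s,ce,"LRTB",L,R,T,B)
        if nm=="c3":
            v=(T+B)/2;u=(L+R)/2
            print("  L,R at z68:",plane(c,L,v,.068)[1],plane(c,R,v,.068)[1],"B,T x:",plane(c,u,B,.068)[0],plane(c,u,T,.068)[0], " z37 L,R:",plane(c,L,v,.037)[1],plane(c,R,v,.037)[1],"T",plane(c,u,T,.037)[0])
# rack outline in c3, wood mask
h=cv2.cvtColor(c3["image"],cv2.COLOR_RGB2HSV)
m=cv2.inRange(h,(10,60,120),(28,255,255)); 
for r in (80,100,110,150,165):
    x=np.nonzero(m[r,90:390])[0]+90; print(r,x.min(),x.max(),plane(c3,x.min(),r,.032),plane(c3,x.max()+1,r,.032))
for col in (150,239,302):
    y=np.nonzero(m[60:190,col])[0]+60; print(col,y.min(),y.max(),plane(c3,col,y.min(),.032),plane(c3,col,y.max()+1,.032))
```

```text
rib [ 0.5355 -0.1708  0.0077]
rib [ 0.5249 -0.2406  0.0075]
rib [ 0.5154 -0.31    0.0081]
cam3 [0.4342 0.131  0.3843]
c3 [203 117  12  34 385] [208.3091 134.3974] LRTB 203.0 215.0 118.5 151.0
  L,R at z68: 0.20275437014455003 0.19068911220677212 B,T x: 0.40332838647896146 0.43548149488182664  z37 L,R: 0.20978632774587308 0.19653869092175835 T 0.43560502891866465
c3 [273 118   7  33 208] [276.1731 134.6779] LRTB 273.0 280.0 nan nan
  L,R at z68: nan nan B,T x: nan nan  z37 L,R: nan nan T nan
c3 [328 117   7  34 188] [330.7819 133.8777] LRTB 328.0 334.0 nan nan
  L,R at z68: nan nan B,T x: nan nan  z37 L,R: nan nan T nan
c2 [167 136  18  35 471] [175.1592 152.6306] LRTB 168.0 183.0 136.5 169.0
c2 [108 145  21  35 541] [117.7523 161.4677] LRTB 110.0 127.0 146.0 178.0
c2 [ 59 155  22  31 518] [ 69.7008 170.1641] LRTB 61.0 79.0 156.0 186.0
80 116 369 [0.4885 0.3156 0.032 ] [0.4803 0.0288 0.032 ]
100 115 369 [0.4649 0.3173 0.032 ] [0.4579 0.0285 0.032 ]
110 115 368 [0.4531 0.3177 0.032 ] [0.4466 0.0294 0.032 ]
150 117 367 [0.4058 0.3178 0.032 ] [0.402 0.029 0.032]
165 118 366 [0.3879 0.318  0.032 ] [0.385  0.0293 0.032 ]
150 76 176 [0.4882 0.2718 0.032 ] [0.3721 0.2768 0.032 ]
239 70 176 [0.4878 0.1707 0.032 ] [0.3703 0.172  0.032 ]
302 70 175 [0.4875 0.1036 0.032 ] [0.3714 0.1025 0.032 ]
  return _methods._mean(a, axis=axis, dtype=dtype,
  ret = ret.dtype.type(ret / rcount)
```

The ribs agree with the dock corners: origin ≈ (0.503,-0.236), yaw ≈ -0.143. The rack is centred at about (0.43,0.173) with yaw ≈ 0. I'll go lower over the right-hand pack for a precise fin fix.

```bash
python3 inch.py '[{"tx": -0.0035, "ty": 0.0155, "tz": 0.026, "aperture": 0.044}, {"tx": -0.0035, "ty": 0.0155, "tz": 0.026, "aperture": 0.044}, {"tx": -0.0035, "ty": 0.0155, "tz": 0.026, "aperture": 0.044}, {"tx": -0.0035, "ty": 0.0155, "tz": 0.026, "aperture": 0.044}, {"aperture": 0.044}]' >/dev/null
python3 inch.py '[{"aperture": 0.044}, {"aperture": 0.044}, {"aperture": 0.044}]'
python3 - <<'E'
from h import *
import pickle; c=cap("wrist");pickle.dump(c,open("c4.pkl","wb"))
u,v=proj(c,[.418,.068,.068]);print(u,v)
u,v=int(u),int(v)
cv2.imwrite("pics/f3.png",cv2.resize(c["image"][v-80:v+80,u-110:u+110,::-1],None,fx=3.6,fy=3.6,interpolation=0));print(u-110,v-80)
E
```

```text
time_s: 3.8
eef_pos: [0.3392, 0.0692, 0.3026]
tcp_rot: [[1.0, 0.004, 0.003], [0.004, -1.0, -0.0], [0.003, 0.0, -1.0]]
contact_force: [-0.5, 0.1, 1.0]
width: 0.0447
finger_force: 0.0
279.2482795374368 124.3644588484525
169 44
```

View pics/f3.png

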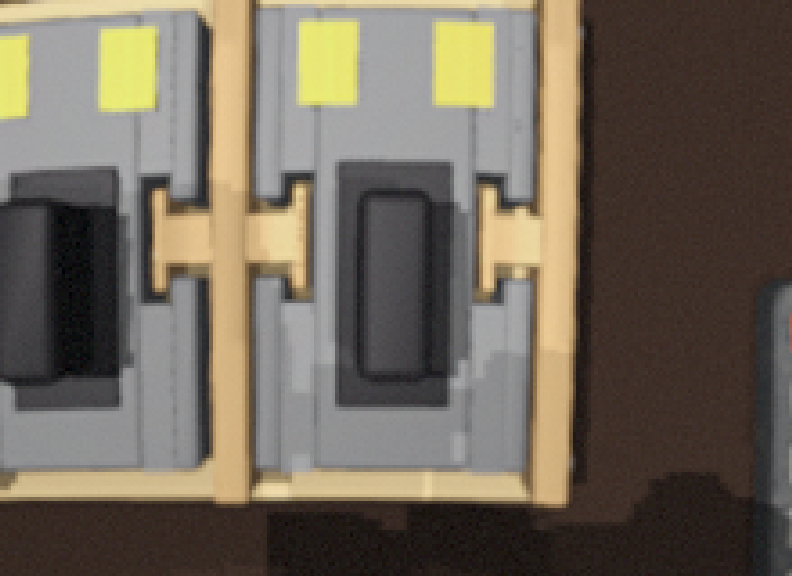

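The crop shows the right-hand pack's fin top spanning crop x 360–432 and y 191–379, which puts its centre at full-image pixel (279.0,123.2). The yellow marks and keys are clearly visible and the yaw is about zero.

Run:
```python
from h import *
import pickle
np.set_printoptions(precision=4,suppress=True)
c3,c4=[pickle.load(open(f"c{i}.pkl","rb")) for i in(3,4)]
def yel(c):
    h=cv2.cvtColor(c["image"],cv2.COLOR_RGB2HSV); m=cv2.inRange(h,(26,110,120),(36,255,255))
    n,l,s,ce=cv2.connectedComponentsWithStats(m); return [ce[i] for i in range(1,n) if s[i,4]>60]
a,b=yel(c3),yel(c4);print(a,b)
a=sorted([p for p in a if p[0]<380],key=lambda p:p[0])[-2:]
b=sorted([p for p in b if 250<p[0]<310],key=lambda p:p[0])
for p,q in zip(a,b): print(tri([ray(c3,*p),ray(c4,*q)]),plane(c3,*p,.037),plane(c4,*q,.037))
print("fin",plane(c4,279.0,123.2,.068)); print(tool([plane(c4,279,123.2,.068)[0],plane(c4,279,123.2,.068)[1],.062]),arm.get_obs()["tcp_rot"])
```

```text
[array([255.5,  88.5]), array([282.5,  88.5]), array([190.4839,  90.4516]), array([215.9686,  89.5283]), array([322.3478,  89.677 ]), array([348.1012,  91.1786])] [array([259.6488,  60.5387]), array([297.003,  61.27 ]), array([204.0679,  62.6296]), array([168.9066,  65.2872]), array([120.7481,  70.5349]), array([91.9955, 74.9103])]
[0.4661 0.0824 0.0377] [0.466  0.0824 0.037 ] [0.4663 0.0824 0.037 ]
[0.4656 0.0549 0.0386] [0.4657 0.0545 0.037 ] [0.4659 0.0547 0.037 ]
fin [0.4188 0.0682 0.068 ]
[0.0788 0.0015 0.0697] [[ 1.      0.0046  0.0033]
 [ 0.0046 -1.     -0.0003]
 [ 0.0033  0.0003 -1.    ]]
```

```bash
python3 inch.py '[{"tx": 0.0197, "ty": 0.0004, "aperture": 0.044}, {"tx": 0.0197, "ty": 0.0004, "aperture": 0.044}, {"tx": 0.0197, "ty": 0.0004, "aperture": 0.044}, {"tx": 0.0197, "ty": 0.0003, "aperture": 0.044}, {"tz": 0.02, "aperture": 0.044}]' 8 >/dev/null
python3 inch.py '[{"tz": 0.02, "aperture": 0.044}, {"tz": 0.015, "aperture": 0.044}, {"tz": 0.0145, "aperture": 0.044}, {"aperture": 0.044}, {"aperture": 0.044}]'
python3 inch.py '[{"aperture": 0.03}, {"aperture": 0.02}, {"aperture": 0.014}, {"aperture": 0.012}, {"aperture": 0.01}]' 5
python3 -c "
from h import *
print(tool([.4188,.0682,.062]))"
```

```text
time_s: 4.68
eef_pos: [0.4173, 0.0686, 0.2317]
tcp_rot: [[1.0, 0.005, -0.0], [0.005, -1.0, 0.0], [-0.0, -0.0, -1.0]]
contact_force: [-0.5, -0.7, 0.3]
width: 0.0441
finger_force: 0.0
time_s: 5.1
eef_pos: [0.4172, 0.0682, 0.2317]
tcp_rot: [[1.0, 0.005, 0.001], [0.005, -1.0, -0.0], [0.001, 0.0, -1.0]]
contact_force: [-0.8, 1.0, 3.7]
width: 0.0141
finger_force: 5.0
[ 1.42123932e-03 -3.10496601e-05 -1.27215202e-03]
```

```bash
python3 inch.py '[{"aperture": 0.005}, {"aperture": 0.005}, {"tz": -0.005, "aperture": 0.005}, {"tz": -0.005, "aperture": 0.005}, {"tz": -0.005, "aperture": 0.005}]' 40
python3 inch.py '[{"tz": -0.006, "aperture": 0.005}, {"tz": -0.006, "aperture": 0.005}, {"tz": -0.006, "aperture": 0.005}, {"tz": -0.006, "aperture": 0.005}, {"tz": -0.006, "aperture": 0.005}]'
python3 inch.py '[{"tz": -0.006, "aperture": 0.005}, {"tz": -0.006, "aperture": 0.005}, {"tz": -0.006, "aperture": 0.005}, {"tz": -0.006, "aperture": 0.005}, {"aperture": 0.005}]'
python3 - <<'E'
from h import *
cap("wrist","l3");
E
```

```text
time_s: 5.52
eef_pos: [0.4165, 0.0682, 0.2461]
tcp_rot: [[1.0, 0.005, -0.001], [0.005, -1.0, 0.0], [-0.001, -0.0, -1.0]]
contact_force: [0.3, 0.7, -3.6]
width: 0.0136
finger_force: 40.0
time_s: 5.93
eef_pos: [0.417, 0.0682, 0.2769]
tcp_rot: [[1.0, 0.005, 0.0], [0.005, -1.0, -0.0], [0.0, 0.0, -1.0]]
contact_force: [-0.2, 0.0, -3.1]
width: 0.0135
finger_force: 40.0
time_s: 6.35
eef_pos: [0.4175, 0.0681, 0.3017]
tcp_rot: [[1.0, 0.005, 0.003], [0.005, -1.0, -0.0], [0.003, 0.0, -1.0]]
contact_force: [0.4, -0.8, -4.0]
width: 0.0141
finger_force: 4.6
```

View pics/l3.png

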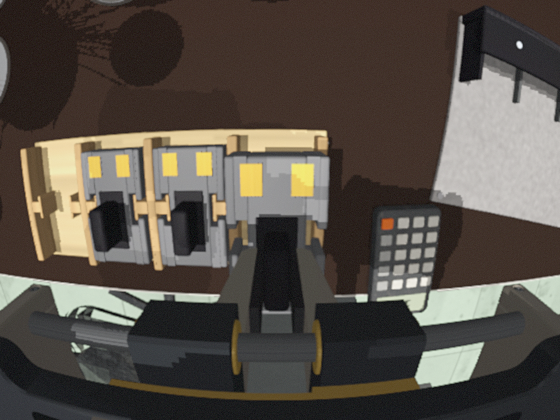

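The pack is lifted clear and hangs level in the grip at (277,190), and the rack hasn't moved. The grip has just slackened to 4.6 N, so I'll wait in place and re-check.

```bash
python3 inch.py '[{"aperture": 0.005}, {"aperture": 0.005}, {"aperture": 0.005}, {"aperture": 0.005}, {"aperture": 0.005}]' 40
python3 - <<'E'
from h import *
np.set_printoptions(precision=4,suppress=True)
c=cap("wrist")
def yel(c):
    h=cv2.cvtColor(c["image"],cv2.COLOR_RGB2HSV); m=cv2.inRange(h,(20,110,120),(36,255,255))
    n,l,s,ce=cv2.connectedComponentsWithStats(m); return [(ce[i],s[i,4]) for i in range(1,n) if s[i,4]>150]
o=arm.get_obs(); 
for p,s in yel(c):
    for z in (.107,): print(p,s,o["tcp_rot"].T@(plane(c,*p,z)-o["eef_pos"]))
# dock targets
x=np.array([.990,-.142,0])/np.hypot(.99,.142); y=np.array([-x[1],x[0],0]); O=np.array([.5032,-.2365,0])
for ly in(-.105,-.035,.035,.105):
    f=lambda px: O+x*(px-.010)+y*ly
    print(ly,"start",f(-.043),"home",f(.030))
E
```

```text
time_s: 6.82
eef_pos: [0.4169, 0.0682, 0.3]
tcp_rot: [[1.0, 0.005, -0.0], [0.005, -1.0, 0.0], [-0.0, -0.0, -1.0]]
contact_force: [-0.3, 0.3, -2.8]
width: 0.0135
finger_force: 40.0
[203.4359 161.8946] 351 [ 0.0591 -0.04    0.193 ]
[121.4197 163.8832] 274 [ 0.0597 -0.0899  0.193 ]
[168.9241 162.6709] 316 [ 0.0592 -0.0599  0.193 ]
[ 93.3431 165.0251] 239 [ 0.06   -0.1097  0.193 ]
[250.6364 179.3954] 693 [ 0.0491 -0.0144  0.193 ]
[301.8567 179.9925] 663 [0.0487 0.0133 0.193 ]
-0.105 start [ 0.4358 -0.3329  0.    ] home [ 0.5081 -0.3433  0.    ]
-0.035 start [ 0.4458 -0.2636  0.    ] home [ 0.518 -0.274  0.   ]
0.035 start [ 0.4557 -0.1943  0.    ] home [ 0.528  -0.2047  0.    ]
0.105 start [ 0.4656 -0.125   0.    ] home [ 0.5379 -0.1354  0.    ]
```

The slackening has passed: the grip is back to 40 N and the marks sit where expected relative to the tool (x≈+0.049, y≈0). I'll carry it to lane y=-35.

```bash
python3 inch.py '[{"tx": 0.0021, "ty": 0.0276, "aperture": 0.005}, {"tx": 0.0021, "ty": 0.0276, "aperture": 0.005}, {"tx": 0.0021, "ty": 0.0276, "aperture": 0.005}, {"tx": 0.0021, "ty": 0.0276, "aperture": 0.005}, {"tx": 0.0021, "ty": 0.0276, "aperture": 0.005}]' >/dev/null
python3 inch.py '[{"tx": 0.0021, "ty": 0.0276, "aperture": 0.005}, {"tx": 0.0021, "ty": 0.0276, "aperture": 0.005}, {"tx": 0.0021, "ty": 0.0276, "aperture": 0.005}, {"tx": 0.0021, "ty": 0.0276, "aperture": 0.005}, {"tx": 0.0021, "ty": 0.0276, "aperture": 0.005}]' 
python3 inch.py '[{"tx": 0.0021, "ty": 0.0276, "aperture": 0.005}, {"tx": 0.0021, "ty": 0.0276, "aperture": 0.005}, {"drz": 0.074, "aperture": 0.005}, {"drz": 0.074, "aperture": 0.005}, {"tz": 0.02, "aperture": 0.005}]' 
python3 inch.py '[{"tz": 0.02, "aperture": 0.005}, {"aperture": 0.005}, {"aperture": 0.005}]'
python3 - <<'E'
from h import *
import pickle
np.set_printoptions(precision=4,suppress=True)
c=cap("wrist","p1"); print(tool([.4443,-.2634,.0907]), arm.get_obs()["finger_force"])
E
```

```text
time_s: 7.7
eef_pos: [0.4392, -0.2092, 0.3001]
tcp_rot: [[1.0, 0.005, 0.0], [0.005, -1.0, 0.0], [0.0, -0.0, -1.0]]
contact_force: [1.6, -0.5, -2.3]
width: 0.0137
finger_force: 40.0
time_s: 8.12
eef_pos: [0.4451, -0.2649, 0.2835]
tcp_rot: [[0.989, -0.147, 0.006], [-0.147, -0.989, -0.005], [0.006, 0.004, -1.0]]
contact_force: [1.6, -0.6, -3.4]
width: 0.0136
finger_force: 40.0
time_s: 8.37
eef_pos: [0.4433, -0.2625, 0.2592]
tcp_rot: [[0.99, -0.143, -0.002], [-0.143, -0.99, 0.002], [-0.003, -0.002, -1.0]]
contact_force: [0.1, -0.3, -3.2]
width: 0.014
finger_force: 40.0
[ 0.0006  0.0005 -0.0012] 39.9990051984787
```

View pics/p1.png

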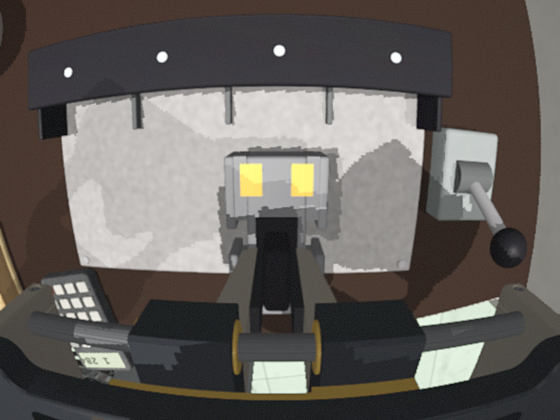

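The pack hangs square between the ribs at (229,105) and (328,105), over the open plate. I'll lower it and slide it.

```bash
python3 inch.py '[{"tz": 0.01, "aperture": 0.005}, {"tz": 0.008, "aperture": 0.005}, {"tz": 0.005, "aperture": 0.005}, {"tz": 0.002, "aperture": 0.005}, {"aperture": 0.005}]' 
python3 inch.py '[{"tz": 0.0015, "aperture": 0.005}, {"aperture": 0.005}, {"aperture": 0.005}]' 20
```

```text
time_s: 8.83
eef_pos: [0.4435, -0.2627, 0.2345]
tcp_rot: [[0.99, -0.143, -0.001], [-0.143, -0.99, 0.001], [-0.001, -0.001, -1.0]]
contact_force: [0.3, 0.2, -3.0]
width: 0.0137
finger_force: 40.0
time_s: 9.08
eef_pos: [0.4439, -0.263, 0.234]
tcp_rot: [[0.99, -0.143, 0.0], [-0.143, -0.99, -0.0], [0.0, 0.0, -1.0]]
contact_force: [0.5, -0.6, -3.9]
width: 0.0138
finger_force: 20.0
```

```bash
python3 inch.py '[{"tz": 0.0015, "aperture": 0.005}, {"aperture": 0.005}, {"tz": 0.001, "aperture": 0.005}, {"aperture": 0.005}]' 
python3 inch.py '[{"tz": 0.001, "aperture": 0.005}, {"aperture": 0.005}, {"aperture": 0.005}]'
```

```text
time_s: 9.42
eef_pos: [0.4441, -0.2632, 0.2328]
tcp_rot: [[0.99, -0.143, 0.0], [-0.143, -0.99, -0.001], [0.0, 0.001, -1.0]]
contact_force: [-4.3, 4.0, 9.1]
width: 0.0138
finger_force: 20.0
time_s: 9.67
eef_pos: [0.4442, -0.2633, 0.2328]
tcp_rot: [[0.99, -0.142, 0.0], [-0.142, -0.99, -0.0], [0.0, 0.0, -1.0]]
contact_force: [-6.9, 5.8, 18.3]
width: 0.0142
finger_force: 20.0
```

Touchdown is at the predicted height. I'll ease the press and slide.

```bash
python3 inch.py '[{"tz": -0.0018, "aperture": 0.005}, {"aperture": 0.005}, {"tx": 0.01, "aperture": 0.005}, {"tx": 0.012, "aperture": 0.005}, {"tx": 0.012, "aperture": 0.005}]' 15
python3 inch.py '[{"tx": 0.012, "aperture": 0.005}, {"tx": 0.012, "aperture": 0.005}, {"tx": 0.006, "aperture": 0.005}, {"tx": 0.003, "aperture": 0.005}, {"aperture": 0.005}]'
python3 inch.py '[{"tx": 0.003, "aperture": 0.005}, {"tx": 0.002, "aperture": 0.005}, {"tx": 0.002, "aperture": 0.005}, {"aperture": 0.005}]'
```

```text
time_s: 10.08
eef_pos: [0.4776, -0.2682, 0.2327]
tcp_rot: [[0.99, -0.143, -0.001], [-0.143, -0.99, -0.001], [-0.001, 0.001, -1.0]]
contact_force: [-5.3, -0.4, 7.3]
width: 0.0137
finger_force: 15.0
time_s: 10.5
eef_pos: [0.5107, -0.2729, 0.2327]
tcp_rot: [[0.99, -0.142, 0.001], [-0.142, -0.99, -0.001], [0.001, 0.001, -1.0]]
contact_force: [-0.2, 1.7, 4.7]
width: 0.0141
finger_force: 15.0
time_s: 10.83
eef_pos: [0.517, -0.2738, 0.2327]
tcp_rot: [[0.99, -0.143, -0.001], [-0.143, -0.99, -0.001], [-0.001, 0.001, -1.0]]
contact_force: [-4.8, 1.3, 6.3]
width: 0.0138
finger_force: 15.0
```

```bash
python3 inch.py '[{"tx": 0.0015, "aperture": 0.005}, {"aperture": 0.005}, {"tx": 0.0015, "aperture": 0.005}, {"aperture": 0.005}]'
python3 inch.py '[{"tx": 0.001, "aperture": 0.005}, {"aperture": 0.005}, {"aperture": 0.005}]'
```

```text
time_s: 11.17
eef_pos: [0.5186, -0.2741, 0.2325]
tcp_rot: [[0.99, -0.142, -0.006], [-0.142, -0.99, 0.001], [-0.007, -0.0, -1.0]]
contact_force: [-12.5, 1.6, 12.2]
width: 0.014
finger_force: 15.0
time_s: 11.42
eef_pos: [0.5192, -0.2742, 0.2324]
tcp_rot: [[0.99, -0.142, -0.008], [-0.142, -0.99, 0.001], [-0.008, -0.0, -1.0]]
contact_force: [-15.5, 1.8, 14.0]
width: 0.0136
finger_force: 15.0
```

It's firmly home against the stop. Now I'll release, rise, back off and check.

```bash
python3 inch.py '[{"tx": -0.0015, "aperture": 0.044}, {"aperture": 0.044}, {"aperture": 0.044}, {"tz": -0.02, "aperture": 0.044}, {"tz": -0.02, "aperture": 0.044}]' >/dev/null
python3 inch.py '[{"tz": -0.02, "aperture": 0.044}, {"tx": -0.025, "tz": -0.02, "aperture": 0.044}, {"tx": -0.025, "aperture": 0.044}, {"tx": -0.025, "aperture": 0.044}, {"tx": -0.025, "aperture": 0.044}]'
python3 - <<'E'
from h import *
import pickle
np.set_printoptions(precision=4,suppress=True)
c=cap("wrist","q1");pickle.dump(c,open("q1.pkl","wb"))
x=np.array([.990,-.142,0])/np.hypot(.99,.142); y=np.array([-x[1],x[0],0]); O=np.array([.5032,-.2365,0])
print(proj(c,O+.020*x-.035*y+[0,0,.069]), [proj(c,O+.020*x-.035*y+a*x+b*y+[0,0,.069]) for a in(-.018,.018) for b in(-.007,.007)])
E
```

```text
time_s: 12.25
eef_pos: [0.4198, -0.2593, 0.3123]
tcp_rot: [[0.99, -0.142, 0.001], [-0.142, -0.99, -0.001], [0.001, 0.001, -1.0]]
contact_force: [-0.2, -0.3, 0.2]
width: 0.0435
finger_force: 0.0
[277.8582  93.4617] [array([288.1962, 119.6724]), array([267.5238, 119.6631]), array([288.2559,  67.6726]), array([267.4364,  67.6515])]
```

View pics/q1.png

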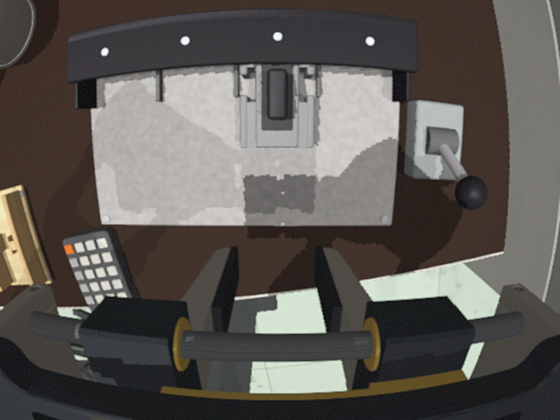

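The first pack sits home: its fin top spans columns 268–287 and rows 67–119, exactly where a seated pack should project. The view also shows the rest of the dock undisturbed. From here I'll locate the packs numerically by their yellow marks.

```bash
cat >> h.py <<'E'
def marks(c,z=.0375,amin=100):
    h=cv2.cvtColor(c["image"],cv2.COLOR_RGB2HSV); m=cv2.inRange(h,(20,110,120),(36,255,255))
    n,l,s,ce=cv2.connectedComponentsWithStats(m); return sorted([plane(c,*ce[i],z) for i in range(1,n) if s[i,4]>amin],key=lambda p:p[1])
def pairs(P):
    for a in P:
        for b in P:
            if a[1]<b[1] and .022<np.linalg.norm(a-b)<.033:
                yaw=-np.arctan2((b-a)[0],(b-a)[1]); mid=(a+b)/2
                print("mid",mid[:2],"yaw",yaw,"fin",mid[:2]-.0471*np.array([np.cos(yaw),np.sin(yaw)]), "tool d (z .0612)",tool([*(mid[:2]-.0471*np.array([np.cos(yaw),np.sin(yaw)])),.0612]))
E
python3 inch.py '[{"tx": -0.0105, "ty": -0.0294, "aperture": 0.044}, {"tx": -0.0105, "ty": -0.0294, "aperture": 0.044}, {"tx": -0.0105, "ty": -0.0294, "aperture": 0.044}, {"tx": -0.0105, "ty": -0.0294, "aperture": 0.044}, {"tx": -0.0105, "ty": -0.0294, "aperture": 0.044}]' >/dev/null
python3 inch.py '[{"tx": -0.0105, "ty": -0.0294, "aperture": 0.044}, {"tx": -0.0105, "ty": -0.0294, "aperture": 0.044}, {"tx": -0.0105, "ty": -0.0294, "aperture": 0.044}, {"tx": -0.0105, "ty": -0.0294, "aperture": 0.044}, {"tx": -0.0105, "ty": -0.0294, "aperture": 0.044}]' >/dev/null
python3 inch.py '[{"tx": -0.0105, "ty": -0.0294, "aperture": 0.044}, {"tx": -0.0105, "ty": -0.0294, "aperture": 0.044}, {"tx": -0.0105, "ty": -0.0294, "tz": 0.01, "aperture": 0.044}, {"drz": -0.0715, "aperture": 0.044}, {"drz": -0.0715, "aperture": 0.044}]' >/dev/null
python3 inch.py '[{"aperture": 0.044}, {"aperture": 0.044}, {"aperture": 0.044}]'
python3 - <<'E'
from h import *
np.set_printoptions(precision=4,suppress=True)
import pickle
c=cap("wrist","r2");pickle.dump(c,open("r2.pkl","wb")); pairs(marks(c))
# check fin top dark extents around predicted
c4=pickle.load(open("c4.pkl","rb"));print("c4");pairs(marks(c4))
E
```

```text
time_s: 13.8
eef_pos: [0.3402, 0.1381, 0.3021]
tcp_rot: [[1.0, -0.003, 0.0], [-0.003, -1.0, 0.0], [0.0, -0.0, -1.0]]
contact_force: [-0.6, -0.7, -0.2]
width: 0.0438
finger_force: 0.0
mid [0.4663 0.1384] yaw -0.0067508849656189 fin [0.4192 0.1388] tool d (z .0612) [ 0.0789 -0.001   0.07  ]
mid [0.4668 0.2082] yaw -0.009476398981972613 fin [0.4197 0.2087] tool d (z .0612) [ 0.0792 -0.0709  0.07  ]
c4
mid [0.466  0.0686] yaw -0.015155797229244143 fin [0.4189 0.0693] tool d (z .0612) [0.0788 0.0685 0.07  ]
mid [0.4663 0.1383] yaw -0.004445539020852714 fin [0.4192 0.1385] tool d (z .0612) [ 0.0789 -0.0007  0.07  ]
mid [0.467  0.2082] yaw -0.011227892985347224 fin [0.4199 0.2087] tool d (z .0612) [ 0.0794 -0.0709  0.07  ]
```

```bash
python3 inch.py '[{"tx": 0.02, "aperture": 0.044}, {"tx": 0.02, "aperture": 0.044}, {"tx": 0.02, "aperture": 0.044}, {"tx": 0.02, "aperture": 0.044}, {"tz": 0.02, "aperture": 0.044}]' 8 >/dev/null
python3 inch.py '[{"tz": 0.02, "aperture": 0.044}, {"tz": 0.015, "aperture": 0.044}, {"tz": 0.0145, "aperture": 0.044}, {"aperture": 0.044}, {"aperture": 0.044}]'
python3 inch.py '[{"aperture": 0.03}, {"aperture": 0.02}, {"aperture": 0.014}, {"aperture": 0.012}, {"aperture": 0.01}]' 5
```

```text
time_s: 14.68
eef_pos: [0.4198, 0.1378, 0.2321]
tcp_rot: [[1.0, -0.002, -0.002], [-0.002, -1.0, -0.0], [-0.002, 0.0, -1.0]]
contact_force: [1.0, -1.0, -0.7]
width: 0.044
finger_force: 0.0
time_s: 15.1
eef_pos: [0.4202, 0.1383, 0.2331]
tcp_rot: [[1.0, -0.0, 0.001], [-0.0, -1.0, 0.0], [0.001, -0.0, -1.0]]
contact_force: [-0.2, -0.8, 3.4]
width: 0.014
finger_force: 5.0
```

```bash
python3 inch.py '[{"aperture": 0.005}, {"aperture": 0.005}, {"tz": -0.005, "aperture": 0.005}, {"tz": -0.005, "aperture": 0.005}, {"tz": -0.005, "aperture": 0.005}]' 40
python3 inch.py '[{"tz": -0.006, "aperture": 0.005}, {"tz": -0.006, "aperture": 0.005}, {"tz": -0.006, "aperture": 0.005}, {"tz": -0.006, "aperture": 0.005}, {"tz": -0.006, "aperture": 0.005}]'
python3 inch.py '[{"tz": -0.006, "aperture": 0.005}, {"tz": -0.006, "aperture": 0.005}, {"tz": -0.006, "aperture": 0.005}, {"tz": -0.006, "aperture": 0.005}, {"aperture": 0.005}]'
python3 inch.py '[{"aperture": 0.005}, {"aperture": 0.005}]'
python3 - <<'E'
from h import *
np.set_printoptions(precision=4,suppress=True)
c=cap("wrist","l2"); pairs(marks(c)); o=arm.get_obs()
print([o["tcp_rot"].T@(p-o["eef_pos"]) for p in marks(c,o["eef_pos"][2]-.193,400)])
x=np.array([.990,-.142,0])/np.hypot(.99,.142); y=np.array([-x[1],x[0],0]); O=np.array([.5032,-.2365,0])
print(tool(O-.053*x+.035*y+[0,0,o["eef_pos"][2]-.171]),o["finger_force"])
E
```

```text
time_s: 15.52
eef_pos: [0.4195, 0.1382, 0.2474]
tcp_rot: [[1.0, -0.0, -0.001], [-0.0, -1.0, -0.0], [-0.001, 0.0, -1.0]]
contact_force: [-0.6, -0.7, -3.3]
width: 0.0137
finger_force: 40.0
time_s: 15.93
eef_pos: [0.4199, 0.1382, 0.2782]
tcp_rot: [[1.0, -0.0, 0.0], [-0.0, -1.0, -0.0], [0.0, 0.0, -1.0]]
contact_force: [1.0, -0.7, -2.0]
width: 0.0138
finger_force: 40.0
time_s: 16.35
eef_pos: [0.4205, 0.1382, 0.303]
tcp_rot: [[1.0, -0.0, 0.002], [-0.0, -1.0, 0.0], [0.002, -0.0, -1.0]]
contact_force: [0.1, -0.3, -2.5]
width: 0.0136
finger_force: 40.0
time_s: 16.52
eef_pos: [0.4198, 0.1382, 0.3013]
tcp_rot: [[1.0, -0.0, -0.001], [-0.0, -1.0, -0.0], [-0.001, 0.0, -1.0]]
contact_force: [0.7, -0.0, -3.4]
width: 0.014
finger_force: 40.0
mid [0.467  0.2083] yaw -0.00786804539801741 fin [0.4199 0.2087] tool d (z .0612) [ 0.0003 -0.0705  0.0689]
[array([0.0466, 0.0133, 0.193 ]), array([ 0.0469, -0.0142,  0.193 ])]
[ 0.0361  0.3325 -0.    ] 39.996405243873596
```

The pack came off clean and the rack hasn't moved. I'll carry this one to lane y=+35.

```bash
python3 inch.py '[{"tx": 0.003, "ty": 0.0277, "aperture": 0.005}, {"tx": 0.003, "ty": 0.0277, "aperture": 0.005}, {"tx": 0.003, "ty": 0.0277, "aperture": 0.005}, {"tx": 0.003, "ty": 0.0277, "aperture": 0.005}, {"tx": 0.003, "ty": 0.0277, "aperture": 0.005}]' >/dev/null
python3 inch.py '[{"tx": 0.003, "ty": 0.0277, "aperture": 0.005}, {"tx": 0.003, "ty": 0.0277, "aperture": 0.005}, {"tx": 0.003, "ty": 0.0277, "aperture": 0.005}, {"tx": 0.003, "ty": 0.0277, "aperture": 0.005}, {"tx": 0.003, "ty": 0.0277, "aperture": 0.005}]' >/dev/null 
python3 inch.py '[{"tx": 0.003, "ty": 0.0277, "aperture": 0.005}, {"tx": 0.003, "ty": 0.0277, "aperture": 0.005}, {"drz": 0.0715, "aperture": 0.005}, {"drz": 0.0715, "aperture": 0.005}, {"tz": 0.02, "aperture": 0.005}]' >/dev/null
python3 inch.py '[{"tz": 0.02, "aperture": 0.005}, {"aperture": 0.005}, {"aperture": 0.005}]'
python3 - <<'E'
from h import *
np.set_printoptions(precision=4,suppress=True)
c=cap("wrist","p2"); o=arm.get_obs()
print([o["tcp_rot"].T@(p-o["eef_pos"]) for p in marks(c,o["eef_pos"][2]-.193,400)])
x=np.array([.990,-.142,0])/np.hypot(.99,.142); y=np.array([-x[1],x[0],0]); O=np.array([.5032,-.2365,0])
print(tool(O-.053*x+.035*y+[0,0,.063]),o["finger_force"])
E
```

```text
time_s: 18.07
eef_pos: [0.4553, -0.1937, 0.2602]
tcp_rot: [[0.99, -0.143, -0.003], [-0.143, -0.99, 0.002], [-0.004, -0.002, -1.0]]
contact_force: [1.2, -0.4, -3.2]
width: 0.0139
finger_force: 40.0
[array([0.0457, 0.0123, 0.193 ]), array([ 0.0456, -0.0149,  0.193 ])]
[0.     0.0003 0.0275] 39.996371269226074
```

```bash
python3 inch.py '[{"tz": 0.01, "aperture": 0.005}, {"tz": 0.008, "aperture": 0.005}, {"tz": 0.005, "aperture": 0.005}, {"tz": 0.002, "aperture": 0.005}, {"aperture": 0.005}]' 
python3 inch.py '[{"tz": 0.0015, "aperture": 0.005}, {"aperture": 0.005}, {"aperture": 0.005}]' 20
```

```text
time_s: 18.53
eef_pos: [0.4556, -0.194, 0.2358]
tcp_rot: [[0.99, -0.143, -0.001], [-0.143, -0.99, 0.001], [-0.001, -0.001, -1.0]]
contact_force: [0.3, 0.5, -4.0]
width: 0.0139
finger_force: 40.0
time_s: 18.78
eef_pos: [0.456, -0.1943, 0.2352]
tcp_rot: [[0.99, -0.143, 0.0], [-0.143, -0.99, -0.0], [0.0, 0.0, -1.0]]
contact_force: [0.2, 0.2, -3.2]
width: 0.0143
finger_force: 20.0
```

```bash
python3 inch.py '[{"tz": 0.0015, "aperture": 0.005}, {"aperture": 0.005}, {"tz": 0.0005, "aperture": 0.005}, {"aperture": 0.005}, {"aperture": 0.005}]'
```

```text
time_s: 19.2
eef_pos: [0.4563, -0.1945, 0.2341]
tcp_rot: [[0.99, -0.143, 0.001], [-0.143, -0.99, -0.001], [0.001, 0.001, -1.0]]
contact_force: [-1.8, 1.9, 6.0]
width: 0.0143
finger_force: 20.0
```

```bash
python3 inch.py '[{"tz": -0.0008, "aperture": 0.005}, {"tx": 0.01, "aperture": 0.005}, {"tx": 0.012, "aperture": 0.005}, {"tx": 0.012, "aperture": 0.005}, {"tx": 0.012, "aperture": 0.005}]' 15
python3 inch.py '[{"tx": 0.012, "aperture": 0.005}, {"tx": 0.006, "aperture": 0.005}, {"tx": 0.004, "aperture": 0.005}, {"tx": 0.002, "aperture": 0.005}, {"aperture": 0.005}]'
python3 inch.py '[{"tx": 0.0015, "aperture": 0.005}, {"aperture": 0.005}, {"tx": 0.0015, "aperture": 0.005}, {"aperture": 0.005}]'
python3 -c "
from h import *
x=np.array([.990,-.142,0]);y=np.array([.142,.99,0]);print(tool(np.array([.5032,-.2365,.063])+.02*x+.035*y))"
```

```text
time_s: 19.62
eef_pos: [0.5016, -0.2008, 0.2339]
tcp_rot: [[0.99, -0.143, -0.001], [-0.143, -0.99, 0.0], [-0.001, 0.0, -1.0]]
contact_force: [-4.2, 0.8, 3.4]
width: 0.0136
finger_force: 15.0
time_s: 20.03
eef_pos: [0.5253, -0.2042, 0.2339]
tcp_rot: [[0.99, -0.143, 0.0], [-0.143, -0.99, -0.0], [0.0, 0.0, -1.0]]
contact_force: [-0.7, 0.1, 1.7]
width: 0.014
finger_force: 15.0
time_s: 20.37
eef_pos: [0.5281, -0.2047, 0.2339]
tcp_rot: [[0.99, -0.143, -0.0], [-0.143, -0.99, -0.0], [-0.0, 0.0, -1.0]]
contact_force: [-3.3, 0.8, 4.8]
width: 0.014
finger_force: 15.0
[-9.04444204e-05  4.56111969e-05 -7.28384828e-05]
```

```bash
python3 inch.py '[{"tx": 0.0015, "aperture": 0.005}, {"aperture": 0.005}, {"tx": 0.0015, "aperture": 0.005}, {"aperture": 0.005}]'
python3 inch.py '[{"tx": 0.001, "aperture": 0.005}, {"aperture": 0.005}, {"aperture": 0.005}]'
```

```text
time_s: 20.7
eef_pos: [0.5304, -0.205, 0.2339]
tcp_rot: [[0.99, -0.142, -0.004], [-0.142, -0.99, 0.001], [-0.004, -0.0, -1.0]]
contact_force: [-9.8, 2.0, 10.6]
width: 0.0139
finger_force: 15.0
time_s: 20.95
eef_pos: [0.5308, -0.2051, 0.2338]
tcp_rot: [[0.99, -0.142, -0.006], [-0.142, -0.99, 0.001], [-0.006, -0.001, -1.0]]
contact_force: [-13.0, 2.0, 10.7]
width: 0.0137
finger_force: 15.0
```

```bash
python3 inch.py '[{"tx": -0.0015, "aperture": 0.044}, {"aperture": 0.044}, {"aperture": 0.044}, {"tz": -0.02, "aperture": 0.044}, {"tz": -0.02, "aperture": 0.044}]' >/dev/null
python3 inch.py '[{"tz": -0.02, "aperture": 0.044}, {"tx": -0.025, "tz": -0.01, "aperture": 0.044}, {"tx": -0.025, "aperture": 0.044}, {"tx": -0.025, "aperture": 0.044}, {"tx": -0.025, "aperture": 0.044}]'
python3 - <<'E'
from h import *
import pickle
pickle.dump(cap("wrist","q2"),open("q2.pkl","wb"))
E
python3 inch.py '[{"tx": -0.0112, "ty": -0.0294, "aperture": 0.044}, {"tx": -0.0112, "ty": -0.0294, "aperture": 0.044}, {"tx": -0.0112, "ty": -0.0294, "aperture": 0.044}, {"tx": -0.0112, "ty": -0.0294, "aperture": 0.044}, {"tx": -0.0112, "ty": -0.0294, "aperture": 0.044}]' >/dev/null
python3 inch.py '[{"tx": -0.0112, "ty": -0.0294, "aperture": 0.044}, {"tx": -0.0112, "ty": -0.0294, "aperture": 0.044}, {"tx": -0.0112, "ty": -0.0294, "aperture": 0.044}, {"tx": -0.0112, "ty": -0.0294, "aperture": 0.044}, {"tx": -0.0112, "ty": -0.0294, "aperture": 0.044}]' >/dev/null
python3 inch.py '[{"tx": -0.0112, "ty": -0.0294, "aperture": 0.044}, {"tx": -0.0112, "ty": -0.0294, "aperture": 0.044}, {"tx": -0.0112, "ty": -0.0294, "aperture": 0.044}, {"drz": -0.0715, "aperture": 0.044}, {"drz": -0.0715, "aperture": 0.044}]' >/dev/null
python3 inch.py '[{"aperture": 0.044}, {"aperture": 0.044}, {"aperture": 0.044}]'
python3 - <<'E'
from h import *
np.set_printoptions(precision=4,suppress=True)
c=cap("wrist","r1"); pairs(marks(c))
E
```

```text
time_s: 21.78
eef_pos: [0.431, -0.1905, 0.3039]
tcp_rot: [[0.99, -0.142, 0.002], [-0.142, -0.99, -0.001], [0.002, 0.001, -1.0]]
contact_force: [-0.3, -0.1, -0.2]
width: 0.0443
finger_force: 0.0
time_s: 23.33
eef_pos: [0.3423, 0.2082, 0.3038]
tcp_rot: [[1.0, -0.003, 0.0], [-0.003, -1.0, 0.0], [0.0, -0.0, -1.0]]
contact_force: [-0.4, -0.0, 0.1]
width: 0.0441
finger_force: 0.0
mid [0.4666 0.2086] yaw -0.009261470894463534 fin [0.4195 0.209 ] tool d (z .0612) [ 0.0771 -0.001   0.0716]
```

View pics/q2.png

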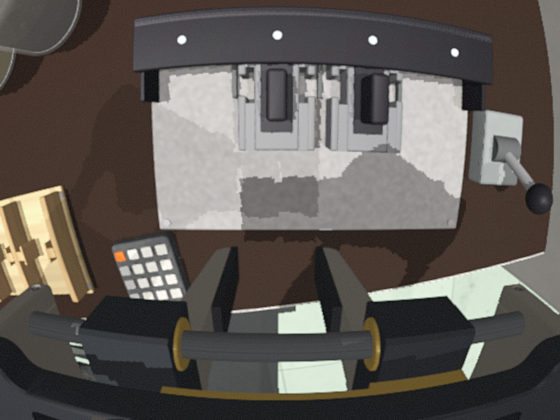

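Both packs sit side by side, with fins at (277,95) and (375,98) and near ends level at row ~151. Now for the last pack.

```bash
python3 inch.py '[{"tx": 0.0193, "aperture": 0.044}, {"tx": 0.0193, "aperture": 0.044}, {"tx": 0.0193, "aperture": 0.044}, {"tx": 0.0193, "aperture": 0.044}, {"tz": 0.02, "aperture": 0.044}]' 8 >/dev/null
python3 inch.py '[{"tz": 0.02, "aperture": 0.044}, {"tz": 0.015, "aperture": 0.044}, {"tz": 0.016, "aperture": 0.044}, {"aperture": 0.044}, {"aperture": 0.044}]'
python3 inch.py '[{"aperture": 0.03}, {"aperture": 0.02}, {"aperture": 0.014}, {"aperture": 0.012}, {"aperture": 0.01}]' 5
```

```text
time_s: 24.22
eef_pos: [0.4191, 0.208, 0.2323]
tcp_rot: [[1.0, -0.002, -0.002], [-0.002, -1.0, -0.0], [-0.002, 0.0, -1.0]]
contact_force: [0.5, 0.1, 0.7]
width: 0.0442
finger_force: 0.0
time_s: 24.63
eef_pos: [0.4195, 0.2084, 0.2334]
tcp_rot: [[1.0, -0.0, 0.001], [-0.0, -1.0, 0.0], [0.001, -0.0, -1.0]]
contact_force: [-0.1, 0.5, 3.3]
width: 0.0142
finger_force: 5.0
```

```bash
python3 inch.py '[{"aperture": 0.005}, {"aperture": 0.005}, {"tz": -0.005, "aperture": 0.005}, {"tz": -0.005, "aperture": 0.005}, {"tz": -0.005, "aperture": 0.005}]' 40
python3 inch.py '[{"tz": -0.006, "aperture": 0.005}, {"tz": -0.006, "aperture": 0.005}, {"tz": -0.006, "aperture": 0.005}, {"tz": -0.006, "aperture": 0.005}, {"tz": -0.006, "aperture": 0.005}]' >/dev/null
python3 inch.py '[{"tz": -0.006, "aperture": 0.005}, {"tz": -0.006, "aperture": 0.005}, {"tz": -0.006, "aperture": 0.005}, {"tz": -0.006, "aperture": 0.005}, {"aperture": 0.005}]' >/dev/null
python3 inch.py '[{"aperture": 0.005}, {"aperture": 0.005}]'
python3 - <<'E'
from h import *
np.set_printoptions(precision=4,suppress=True)
c=cap("wrist","l1"); o=arm.get_obs()
print([o["tcp_rot"].T@(p-o["eef_pos"]) for p in marks(c,o["eef_pos"][2]-.193,400)])
x=np.array([.990,-.142,0])/np.hypot(.99,.142); y=np.array([-x[1],x[0],0]); O=np.array([.5032,-.2365,0])
print(tool(O-.053*x+.105*y+[0,0,o["eef_pos"][2]-.171]),o["finger_force"])
E
```

```text
time_s: 25.05
eef_pos: [0.4189, 0.2083, 0.2477]
tcp_rot: [[1.0, -0.0, -0.001], [-0.0, -1.0, -0.0], [-0.001, 0.0, -1.0]]
contact_force: [-0.1, 0.4, -2.6]
width: 0.0135
finger_force: 40.0
time_s: 26.05
eef_pos: [0.4192, 0.2083, 0.3016]
tcp_rot: [[1.0, -0.0, -0.0], [-0.0, -1.0, -0.0], [-0.0, 0.0, -1.0]]
contact_force: [0.0, 0.5, -3.1]
width: 0.0136
finger_force: 40.0
[array([0.048 , 0.0132, 0.193 ]), array([ 0.0481, -0.0142,  0.193 ])]
[0.0468 0.3333 0.    ] 39.99644458293915
```

```bash
python3 inch.py '[{"tx": 0.0039, "ty": 0.0278, "aperture": 0.005}, {"tx": 0.0039, "ty": 0.0278, "aperture": 0.005}, {"tx": 0.0039, "ty": 0.0278, "aperture": 0.005}, {"tx": 0.0039, "ty": 0.0278, "aperture": 0.005}, {"tx": 0.0039, "ty": 0.0278, "aperture": 0.005}]' >/dev/null
python3 inch.py '[{"tx": 0.0039, "ty": 0.0278, "aperture": 0.005}, {"tx": 0.0039, "ty": 0.0278, "aperture": 0.005}, {"tx": 0.0039, "ty": 0.0278, "aperture": 0.005}, {"tx": 0.0039, "ty": 0.0278, "aperture": 0.005}, {"tx": 0.0039, "ty": 0.0278, "aperture": 0.005}]' >/dev/null
python3 inch.py '[{"tx": 0.0039, "ty": 0.0278, "aperture": 0.005}, {"tx": 0.0039, "ty": 0.0278, "aperture": 0.005}, {"drz": 0.0715, "aperture": 0.005}, {"drz": 0.0715, "aperture": 0.005}, {"tz": 0.02, "aperture": 0.005}]' >/dev/null
python3 inch.py '[{"tz": 0.02, "aperture": 0.005}, {"aperture": 0.005}, {"aperture": 0.005}]'
python3 - <<'E'
from h import *
np.set_printoptions(precision=4,suppress=True)
c=cap("wrist","p3"); o=arm.get_obs()
print([o["tcp_rot"].T@(p-o["eef_pos"]) for p in marks(c,o["eef_pos"][2]-.193,400)])
x=np.array([.990,-.142,0])/np.hypot(.99,.142); y=np.array([-x[1],x[0],0]); O=np.array([.5032,-.2365,0])
print(tool(O-.053*x+.105*y+[0,0,.063]),o["finger_force"])
E
```

```text
time_s: 27.6
eef_pos: [0.4653, -0.1249, 0.2606]
tcp_rot: [[0.99, -0.143, -0.003], [-0.143, -0.99, 0.002], [-0.004, -0.001, -1.0]]
contact_force: [-0.8, -0.5, -2.8]
width: 0.0137
finger_force: 40.0
[array([0.0468, 0.0125, 0.193 ]), array([ 0.0468, -0.0147,  0.193 ])]
[-0.0002 -0.0001  0.0279] 39.99642491340637
```

```bash
python3 inch.py '[{"tz": 0.01, "aperture": 0.005}, {"tz": 0.008, "aperture": 0.005}, {"tz": 0.005, "aperture": 0.005}, {"tz": 0.002, "aperture": 0.005}, {"aperture": 0.005}]' >/dev/null
python3 inch.py '[{"tz": 0.0015, "aperture": 0.005}, {"aperture": 0.005}, {"tz": 0.001, "aperture": 0.005}, {"aperture": 0.005}, {"aperture": 0.005}]' 20
```

```text
time_s: 28.48
eef_pos: [0.4661, -0.1253, 0.2345]
tcp_rot: [[0.99, -0.143, 0.0], [-0.143, -0.99, -0.0], [0.0, 0.0, -1.0]]
contact_force: [0.3, -0.6, -2.1]
width: 0.0141
finger_force: 20.0
```

```bash
python3 inch.py '[{"tz": 0.001, "aperture": 0.005}, {"aperture": 0.005}, {"aperture": 0.005}]'
```

```text
time_s: 28.73
eef_pos: [0.4663, -0.1254, 0.2344]
tcp_rot: [[0.99, -0.142, 0.0], [-0.142, -0.99, -0.0], [0.0, 0.0, -1.0]]
contact_force: [-3.9, 1.6, 6.1]
width: 0.0137
finger_force: 20.0
```

Touchdown. Now the slide.

```bash
python3 inch.py '[{"tz": -0.0008, "aperture": 0.005}, {"tx": 0.01, "aperture": 0.005}, {"tx": 0.012, "aperture": 0.005}, {"tx": 0.012, "aperture": 0.005}, {"tx": 0.012, "aperture": 0.005}]' 15
python3 inch.py '[{"tx": 0.012, "aperture": 0.005}, {"tx": 0.006, "aperture": 0.005}, {"tx": 0.004, "aperture": 0.005}, {"tx": 0.002, "aperture": 0.005}, {"aperture": 0.005}]'
python3 inch.py '[{"tx": 0.0015, "aperture": 0.005}, {"aperture": 0.005}, {"tx": 0.0015, "aperture": 0.005}, {"aperture": 0.005}]'
python3 inch.py '[{"tx": 0.0015, "aperture": 0.005}, {"aperture": 0.005}, {"tx": 0.001, "aperture": 0.005}, {"aperture": 0.005}]'
```

```text
time_s: 29.15
eef_pos: [0.512, -0.1319, 0.2343]
tcp_rot: [[0.99, -0.143, -0.001], [-0.143, -0.99, -0.0], [-0.001, 0.0, -1.0]]
contact_force: [-2.6, -0.2, 2.7]
width: 0.014
finger_force: 15.0
time_s: 29.57
eef_pos: [0.5355, -0.1353, 0.2343]
tcp_rot: [[0.99, -0.143, 0.001], [-0.143, -0.99, -0.0], [0.001, 0.0, -1.0]]
contact_force: [-0.8, 0.3, 0.9]
width: 0.0137
finger_force: 15.0
time_s: 29.9
eef_pos: [0.5381, -0.1357, 0.2344]
tcp_rot: [[0.99, -0.143, -0.0], [-0.143, -0.99, -0.0], [-0.0, 0.0, -1.0]]
contact_force: [-3.0, -0.8, 4.0]
width: 0.0141
finger_force: 15.0
time_s: 30.23
eef_pos: [0.5395, -0.1359, 0.2343]
tcp_rot: [[0.99, -0.142, -0.006], [-0.142, -0.99, 0.001], [-0.006, -0.0, -1.0]]
contact_force: [-11.8, 0.9, 12.4]
width: 0.0136
finger_force: 15.0
```

```bash
python3 inch.py '[{"tx": -0.0012, "aperture": 0.044}, {"aperture": 0.044}, {"aperture": 0.044}, {"tz": -0.02, "aperture": 0.044}, {"tz": -0.02, "aperture": 0.044}]' >/dev/null
python3 inch.py '[{"tz": -0.02, "aperture": 0.044}, {"tx": -0.025, "tz": -0.02, "aperture": 0.044}, {"tx": -0.025, "ty": 0.02, "tz": -0.02, "aperture": 0.044}, {"tx": -0.025, "ty": 0.03, "tz": -0.02, "aperture": 0.044}, {"tx": -0.025, "ty": 0.03, "aperture": 0.03}]' >/dev/null
python3 inch.py '[{"ty": 0.03, "aperture": 0.02}, {"ty": 0.02, "aperture": 0.0}, {"aperture": 0.0}, {"aperture": 0.0}, {"aperture": 0.0}]'
python3 - <<'E'
from h import *
import pickle
pickle.dump(cap("wrist","v1"),open("v1.pkl","wb"))
E
python3 inch.py '[{"ty": 0.03, "aperture": 0}, {"ty": 0.03, "aperture": 0}, {"ty": 0.03, "aperture": 0.0}, {"aperture": 0.0}, {"aperture": 0.0}]'
python3 - <<'E'
from h import *
import pickle
np.set_printoptions(precision=4,suppress=True)
c1=pickle.load(open("v1.pkl","rb"));c2=cap("wrist","v2");pickle.dump(c2,open("v2.pkl","wb"))
x=np.array([.990,-.142,0]);y=np.array([.142,.99,0]);O=np.array([.5045,-.2365,0])
K=O-.010*x-.18*y+[0,0,.022]; T=K+.07*(-np.sin(.5)*x+np.cos(.5)*np.array([0,0,1])); print("pred",T,proj(c1,T),proj(c2,T))
R=[]
for c in (c1,c2):
    u,v=proj(c,T).astype(int); w=30
    g=c["image"][max(v-w,0):v+w,max(u-w,0):u+w].max(2); m=cv2.morphologyEx((g<40).astype(np.uint8),2,np.ones((5,5)))
    n,l,s,ce=cv2.connectedComponentsWithStats(m); 
    for i in range(1,n): print(s[i],ce[i]+[max(u-w,0),max(v-w,0)])
    i=1+np.argmax(s[1:,4]); R.append(ray(c,*(ce[i]+[max(u-w,0),max(v-w,0)])))
print("knob",tri(R)); k=tri(R); print("dock frame",(k-O)@x,(k-O)@y,k[2]); print(tool(k))
for ly in(-.035,.035,.105): print(ly,proj(c1,O+.02*x+ly*y+[0,0,.069]))
E
```

```text
time_s: 31.48
eef_pos: [0.4237, -0.2483, 0.3528]
tcp_rot: [[0.99, -0.142, 0.0], [-0.142, -0.99, 0.001], [-0.0, -0.001, -1.0]]
contact_force: [0.1, 0.1, -0.3]
width: 0.006
finger_force: 0.0
time_s: 31.95
eef_pos: [0.411, -0.338, 0.3528]
tcp_rot: [[0.99, -0.143, -0.0], [-0.143, -0.99, 0.001], [-0.0, -0.001, -1.0]]
contact_force: [0.1, 0.7, 0.1]
width: -0.0001
finger_force: 0.0
pred [ 0.4358 -0.4085  0.0834] [457.7076 182.5378] [360.6408 179.8749]
[ 17  18  16  29 247] [449.9676 184.0688]
[ 14  18  33  31 770] [359.8714 182.0675]
knob [ 0.429  -0.413   0.0611]
dock frame -0.04963493117323052 -0.18545644626709262 0.06106841214175956
[0.0287 0.0729 0.1205]
-0.035 [292.264   98.1476]
0.035 [205.4017  99.9017]
0.105 [127.4086 106.1065]
```

View pics/v1.png

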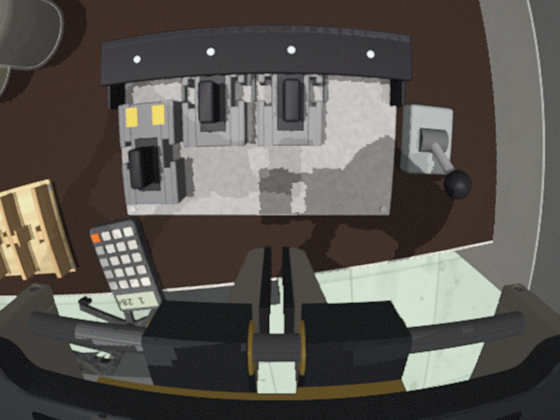

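The first two packs are home, but the third (lane y=+105) now stands back out on the open plate, with marks at (131,117) and (158,114) and its fin at (142,168). That must be the knock the task mentions. The lever knob is at (457,184). I'll re-measure the pack and push it home again.

Run:
```python
from h import *
import pickle
np.set_printoptions(precision=4,suppress=True)
x=np.array([.990,-.142,0]);y=np.array([.142,.99,0]);O=np.array([.5045,-.2365,0])
for n in("v1","v2"):
    c=pickle.load(open(n+".pkl","rb")); P=marks(c,.038,60); pairs(P)
    for p in P: print((p-O)@x,(p-O)@y)
```

```text
mid [ 0.5303 -0.137 ] yaw -0.132902301055027 fin [ 0.4836 -0.1308] tool d (z .0612) [ 0.0426 -0.2142  0.1207]
0.011528891862665168 0.08807191154347
0.011259950480208987 0.11620192613321931
mid [ 0.5302 -0.137 ] yaw -0.14318177180007335 fin [ 0.4836 -0.1303] tool d (z .0612) [ 0.0426 -0.2148  0.1207]
-0.26339645065966905 -0.13061265168804123
0.011327949257570169 0.08818549711223163
0.011348054055821608 0.11614352235562775
```

It's straight in its lane, 56 mm out. I'll regrasp it and slide it in.

```bash
python3 inch.py '[{"tx": 0.0061, "ty": -0.0306, "aperture": 0.044}, {"tx": 0.0061, "ty": -0.0306, "aperture": 0.044}, {"tx": 0.0061, "ty": -0.0306, "aperture": 0.044}, {"tx": 0.0061, "ty": -0.0306, "aperture": 0.044}, {"tx": 0.0061, "ty": -0.0306, "aperture": 0.044}]' >/dev/null
python3 inch.py '[{"tx": 0.0061, "ty": -0.0306, "aperture": 0.044}, {"tx": 0.006, "ty": -0.0306, "aperture": 0.044}, {"tz": 0.02, "aperture": 0.044}, {"tz": 0.02, "aperture": 0.044}, {"tz": 0.02, "aperture": 0.044}]'
python3 - <<'E'
from h import *
np.set_printoptions(precision=4,suppress=True)
c=cap("wrist","v3"); pairs(marks(c,.038))
E
```

```text
time_s: 32.83
eef_pos: [0.4835, -0.1295, 0.2927]
tcp_rot: [[0.99, -0.139, 0.001], [-0.139, -0.99, -0.0], [0.001, -0.0, -1.0]]
contact_force: [0.4, -0.7, 0.6]
width: 0.044
finger_force: 0.0
mid [ 0.53   -0.1371] yaw -0.13847031474681376 fin [ 0.4833 -0.1306] tool d (z .0612) [0.0033 0.0019 0.056 ]
```

```bash
python3 inch.py '[{"tx": 0.001, "ty": 0.001, "tz": 0.018, "aperture": 0.044}, {"tx": 0.001, "ty": 0.001, "tz": 0.018, "aperture": 0.044}, {"tz": 0.012, "aperture": 0.044}, {"tz": 0.006, "aperture": 0.044}, {"aperture": 0.044}]' 5
python3 inch.py '[{"aperture": 0.03}, {"aperture": 0.02}, {"aperture": 0.014}, {"aperture": 0.01}, {"aperture": 0.005}]'
```

```text
time_s: 33.3
eef_pos: [0.4845, -0.1331, 0.2381]
tcp_rot: [[0.99, -0.142, -0.002], [-0.142, -0.99, 0.002], [-0.003, -0.001, -1.0]]
contact_force: [-0.3, 0.1, 0.9]
width: 0.0439
finger_force: 0.0
time_s: 33.72
eef_pos: [0.4852, -0.1342, 0.2397]
tcp_rot: [[0.99, -0.143, 0.001], [-0.143, -0.99, 0.001], [0.001, -0.001, -1.0]]
contact_force: [1.5, 3.0, 2.9]
width: 0.0145
finger_force: 5.0
```

```bash
python3 inch.py '[{"aperture": 0.025}, {"tz": 0.0045, "aperture": 0.025}, {"aperture": 0.01}, {"aperture": 0.005}, {"aperture": 0.005}]' 15
python3 inch.py '[{"tx": 0.01, "aperture": 0.005}, {"tx": 0.012, "aperture": 0.005}, {"tx": 0.012, "aperture": 0.005}, {"tx": 0.012, "aperture": 0.005}, {"aperture": 0.005}]' 
python3 inch.py '[{"tx": 0.004, "aperture": 0.005}, {"tx": 0.003, "aperture": 0.005}, {"tx": 0.002, "aperture": 0.005}, {"aperture": 0.005}, {"aperture": 0.005}]'
```

```text
time_s: 34.13
eef_pos: [0.4849, -0.134, 0.2341]
tcp_rot: [[0.99, -0.143, -0.0], [-0.143, -0.99, 0.001], [-0.001, -0.001, -1.0]]
contact_force: [1.4, 2.1, -2.0]
width: 0.0141
finger_force: 14.9
time_s: 34.55
eef_pos: [0.5313, -0.1399, 0.2341]
tcp_rot: [[0.99, -0.143, -0.002], [-0.143, -0.99, 0.004], [-0.002, -0.003, -1.0]]
contact_force: [2.9, 8.1, 3.0]
width: 0.0136
finger_force: 15.0
time_s: 34.97
eef_pos: [0.5387, -0.1408, 0.234]
tcp_rot: [[0.99, -0.143, -0.004], [-0.143, -0.99, 0.004], [-0.005, -0.004, -1.0]]
contact_force: [-4.6, 7.4, 5.8]
width: 0.0139
finger_force: 15.0
```

```bash
python3 inch.py '[{"ty": -0.002, "aperture": 0.005}, {"ty": -0.002, "aperture": 0.005}, {"tx": 0.0015, "aperture": 0.005}, {"aperture": 0.005}]' 
python3 inch.py '[{"tx": 0.0015, "aperture": 0.005}, {"aperture": 0.005}, {"aperture": 0.005}]'
```

```text
time_s: 35.3
eef_pos: [0.541, -0.1382, 0.2339]
tcp_rot: [[0.99, -0.143, -0.003], [-0.143, -0.99, 0.001], [-0.003, -0.001, -1.0]]
contact_force: [-4.4, 1.3, -1.3]
width: 0.0136
finger_force: 15.0
time_s: 35.55
eef_pos: [0.5417, -0.1383, 0.2339]
tcp_rot: [[0.99, -0.142, -0.006], [-0.142, -0.99, 0.002], [-0.007, -0.001, -1.0]]
contact_force: [-9.8, 2.0, 2.8]
width: 0.0141
finger_force: 15.0
```

```bash
python3 inch.py '[{"tx": 0.001, "aperture": 0.005}, {"aperture": 0.005}, {"tx": -0.0012, "aperture": 0.044}, {"aperture": 0.044}, {"aperture": 0.044}]' 
python3 inch.py '[{"aperture": 0.044}, {"tz": -0.025, "aperture": 0.044}, {"tz": -0.025, "aperture": 0.044}, {"tz": -0.025, "aperture": 0.044}, {"tz": -0.025, "aperture": 0.03}]' >/dev/null
python3 inch.py '[{"tx": -0.0129, "ty": 0.0353, "aperture": 0.0}, {"tx": -0.0129, "ty": 0.0353, "aperture": 0}, {"tx": -0.0129, "ty": 0.0353, "aperture": 0}, {"tx": -0.0129, "ty": 0.0353, "aperture": 0}, {"aperture": 0}]' >/dev/null
python3 inch.py '[{"aperture": 0}, {"aperture": 0}]'
python3 - <<'E'
from h import *
import pickle
np.set_printoptions(precision=4,suppress=True)
c=cap("wrist","v4"); pickle.dump(c,open("v4.pkl","wb"))
print("marks");pairs(marks(c,.038,60))
x=np.array([.990,-.142,0]);y=np.array([.142,.99,0]);O=np.array([.5045,-.2365,0])
for ly in(-.035,.035,.105): print([proj(c,O+(-.02)*x+(ly+d)*y+[0,0,.038]).round(1) for d in (-.029,.029)])
T=O-.0436*x-.18*y+[0,0,.0834]; print(proj(c,T))
cv2.imwrite("pics/v4.png",c["image"][:,:,::-1])
E
```

```text
time_s: 35.97
eef_pos: [0.5434, -0.1391, 0.2353]
tcp_rot: [[0.99, -0.143, 0.002], [-0.143, -0.99, -0.001], [0.003, 0.001, -1.0]]
contact_force: [-1.3, 0.9, -0.3]
width: 0.0318
finger_force: 0.0
time_s: 36.97
eef_pos: [0.4719, -0.2708, 0.3347]
tcp_rot: [[0.99, -0.143, 0.001], [-0.143, -0.99, 0.0], [0.001, -0.0, -1.0]]
contact_force: [0.6, 0.4, 0.2]
width: 0.0005
finger_force: 0.0
marks
[array([305.9, 204.2]), array([240.3, 204.3])]
[array([226.9, 204.3]), array([165.2, 204.7])]
[array([153.2, 204.7]), array([100.6, 205.2])]
[444.2821 245.5995]
```

View pics/v4.png

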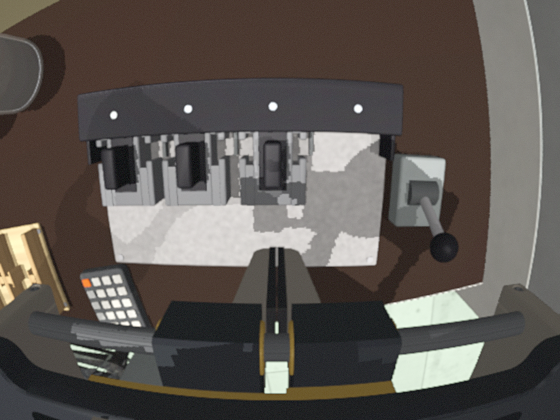

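All three packs are home, with near ends at rows 204–206 as predicted. The knob is at (444,247), within 2 px of my prediction. Next is the lever.

```bash
python3 inch.py '[{"tx": -0.0129, "ty": 0.0353, "aperture": 0.0}, {"tx": -0.0129, "ty": 0.0353, "aperture": 0}, {"tx": -0.0129, "ty": 0.0353, "aperture": 0}, {"tx": -0.0129, "ty": 0.0353, "aperture": 0}, {"aperture": 0}]' >/dev/null
python3 inch.py '[{"aperture": 0}, {"aperture": 0}]'
python3 - <<'E'
from h import *
np.set_printoptions(precision=4,suppress=True)
x=np.array([.990,-.142,0]);y=np.array([.142,.99,0]);O=np.array([.5045,-.2365,0])
print(tool(O-.08*x-.18*y+[0,0,.087]))
v4=cap("wrist");print(proj(v4,O-.0436*x-.18*y+[0,0,.0834]))
E
```

```text
time_s: 37.6
eef_pos: [0.4013, -0.4023, 0.3344]
tcp_rot: [[0.99, -0.141, 0.0], [-0.141, -0.99, 0.001], [-0.0, -0.001, -1.0]]
contact_force: [-0.2, 1.4, -0.2]
width: 0.0009
finger_force: 0.0
[-0.0014  0.0015  0.0764]
[279.3395 183.4965]
```

```bash
python3 inch.py '[{"tx": -0.003, "ty": 0.001, "tz": 0.02, "aperture": 0}, {"tz": 0.02, "aperture": 0}, {"tz": 0.02, "aperture": 0}, {"tz": 0.016, "aperture": 0}, {"aperture": 0}]'
python3 inch.py '[{"tx": 0.012, "aperture": 0}, {"tx": 0.012, "aperture": 0}, {"tx": 0.012, "aperture": 0}, {"tx": 0.012, "aperture": 0}, {"tx": 0.012, "aperture": 0}]'
python3 inch.py '[{"tx": 0.01, "aperture": 0}, {"tx": 0.006, "aperture": 0}, {"aperture": 0}, {"aperture": 0}]'
python3 -c "
from h import *
print(arm.get_obs()['eef_pos']-[.5045,-.2365,0],tool([.5045+.0005*.99-.18*.142,-.2365-.18*.99,.087]))"
```

```text
time_s: 38.07
eef_pos: [0.3975, -0.401, 0.2548]
tcp_rot: [[0.99, -0.14, -0.004], [-0.14, -0.99, 0.006], [-0.005, -0.006, -1.0]]
contact_force: [-0.5, 0.7, 0.1]
width: 0.0003
finger_force: 0.0
time_s: 38.48
eef_pos: [0.4582, -0.4117, 0.26]
tcp_rot: [[0.99, -0.141, 0.0], [-0.141, -0.99, -0.001], [0.0, 0.001, -1.0]]
contact_force: [-1.4, -0.6, 1.4]
width: 0.0005
finger_force: 0.6
time_s: 38.82
eef_pos: [0.4731, -0.4143, 0.2592]
tcp_rot: [[0.99, -0.141, 0.001], [-0.141, -0.99, -0.001], [0.001, 0.001, -1.0]]
contact_force: [-0.7, 0.7, -0.1]
width: 0.0007
finger_force: 0.0
[-0.03142458 -0.1778187   0.25922792] [ 0.0062453  -0.00060848  0.00123145]
```

```bash
python3 inch.py '[{"tx": 0.003, "aperture": 0}, {"tx": 0.002, "aperture": 0}, {"tx": 0.002, "aperture": 0}, {"aperture": 0}]'
python3 inch.py '[{"tx": 0.002, "aperture": 0}, {"aperture": 0}, {"tx": 0.002, "aperture": 0}, {"aperture": 0}]'
```

```text
time_s: 39.15
eef_pos: [0.4782, -0.4157, 0.2584]
tcp_rot: [[0.99, -0.143, -0.005], [-0.143, -0.99, 0.002], [-0.006, -0.002, -1.0]]
contact_force: [-8.2, 2.8, 4.5]
width: 0.0005
finger_force: 4.5
time_s: 39.48
eef_pos: [0.4801, -0.4163, 0.2584]
tcp_rot: [[0.99, -0.142, -0.013], [-0.142, -0.99, 0.005], [-0.014, -0.003, -1.0]]
contact_force: [-21.3, 4.7, 12.4]
width: 0.0006
finger_force: 11.0
```

The stop is reached, with force rising to 21 N. I'll back off and check the final state numerically.

```bash
python3 inch.py '[{"tx": -0.01, "aperture": 0}, {"tx": -0.03, "aperture": 0}, {"tx": -0.03, "tz": -0.02, "aperture": 0}, {"tx": -0.02, "ty": -0.02, "tz": -0.03, "aperture": 0}, {"ty": -0.035, "tz": -0.02, "aperture": 0}]' >/dev/null
python3 inch.py '[{"ty": -0.04, "aperture": 0}, {"ty": -0.04, "aperture": 0}, {"aperture": 0}, {"aperture": 0}, {"aperture": 0}]'
python3 - <<'E'
from h import *
np.set_printoptions(precision=4,suppress=True)
c=cap("wrist","z1"); g=cv2.cvtColor(c["image"],cv2.COLOR_RGB2GRAY).astype(int)
print("marks");pairs(marks(c,.038,60))
x=np.array([.990,-.142,0]);y=np.array([.142,.99,0]);O=np.array([.5045,-.2365,0])
for ly in(-.035,.035,.105):
    # profile along dock x on the pack's left flank at pack-top height: grey pack -> other at its near end
    s=[]
    for d in np.arange(-.07,.03,.004):
        u,v=np.round(proj(c,O+d*x+(ly+.015)*y+[0,0,.038])).astype(int); s.append(int(g[v,u]))
    print(ly,s)
    f=[int(g[tuple(np.round(proj(c,O+.020*x+(ly+e)*y+[0,0,.069])).astype(int)[::-1])]) for e in np.arange(-.018,.019,.003)]
    print("  fin across",f)
for n,px in(("at0",-.0436),("at1",.0236)):
    u,v=proj(c,O+px*x-.18*y+[0,0,.0834]).astype(int); print(n,u,v,g[v-3:v+4,u-3:u+4].mean() if 0<=v<417 and 0<=u<557 else None)
E
```

```text
time_s: 40.32
eef_pos: [0.4137, -0.2703, 0.3289]
tcp_rot: [[0.99, -0.142, 0.001], [-0.142, -0.99, -0.001], [0.001, 0.001, -1.0]]
contact_force: [0.9, 0.3, 0.2]
width: 0.0006
finger_force: 0.0
marks
-0.035 [176, 178, 177, 178, 177, 179, 183, 177, 176, 178, 176, 170, 173, 175, 176, 175, 175, 175, 176, 165, 173, 170, 166, 161, 168]
  fin across [129, 125, 107, 54, 34, 78, 86, 87, 54, 80, 163, 176, 198]
0.035 [175, 182, 178, 180, 178, 177, 181, 179, 179, 180, 176, 172, 182, 158, 155, 153, 156, 157, 72, 72, 69, 71, 70, 68, 66]
  fin across [40, 44, 20, 10, 30, 86, 84, 77, 91, 123, 57, 143, 123]
0.105 [195, 193, 197, 192, 191, 190, 197, 190, 184, 170, 175, 174, 173, 126, 119, 139, 142, 136, 71, 78, 70, 73, 68, 72, 73]
  fin across [21, 16, 19, 29, 73, 70, 63, 43, 15, 21, 16, 73, 51]
at0 448 179 53.63265306122449
at1 454 92 59.734693877551024
```

Run:
```python
from h import *
import pickle
np.set_printoptions(precision=4,suppress=True)
x=np.array([.990,-.142,0]);y=np.array([.142,.99,0]);O=np.array([.5045,-.2365,0])
c=cap("wrist"); v1=pickle.load(open("v1.pkl","rb")); v4=pickle.load(open("v4.pkl","rb"))
def patch(c,P,w=8):
    u,v=np.round(proj(c,P)).astype(int); return (u,v),c["image"][v-w:v+w+1,u-w:u+w+1].reshape(-1,3).mean(0).round()
for n,d in(("v1",v1),("v4",v4),("now",c)):
    print(n,[patch(d,O+px*x-.18*y+[0,0,.0834],6) for px in(-.0436,.0236)])
# fin tops now vs v4 : warp patches of plane z=.069 around each home fin and compare by phase correlation
def rect(c,ly,z,x0,x1,w,s=.0005):
    X=np.arange(x0,x1,s);Y=np.arange(ly-w,ly+w,s)
    m=np.array([[proj(c,O+a*x+b*y+[0,0,z]) for b in Y] for a in X],np.float32)
    return cv2.remap(cv2.cvtColor(c["image"],cv2.COLOR_RGB2GRAY),m[...,0],m[...,1],1)
for ly in(-.035,.035,.105):
    # near end of pack: strongest row gradient of mean brightness over the middle
    for n,d in(("v4",v4),("now",c)):
        r=rect(d,ly,.038,-.05,.0,.018).astype(float); q=cv2.GaussianBlur(r.mean(1).reshape(-1,1),(1,9),2).ravel(); gr=np.abs(np.gradient(q))
        k=np.argsort(gr)[::-1][:1]; print(ly,n,"near end dock x",(-.05+k*.0005),gr[k])
        F=rect(d,ly,.069,-.01,.05,.02).astype(float); colm=F[30:80].mean(0); print("   across",colm[::6].round())
```

```text
v1 [((np.int64(458), np.int64(183)), array([51., 49., 53.])), ((np.int64(463), np.int64(105)), array([63., 48., 41.]))]
v4 [((np.int64(444), np.int64(246)), array([36., 35., 38.])), ((np.int64(455), np.int64(167)), array([75., 58., 49.]))]
now [((np.int64(448), np.int64(179)), array([65., 50., 42.])), ((np.int64(454), np.int64(93)), array([54., 52., 56.]))]
-0.035 v4 near end dock x [-0.007] [7.6472]
   across [136. 137. 135.  92.  38.  49.  78.  84.  91.  51.  80. 165. 134. 125.]
-0.035 now near end dock x [-0.007] [9.5605]
   across [136. 137. 148.  61.  51.  46.  79.  86.  89.  52. 126. 157. 166. 166.]
0.035 v4 near end dock x [-0.007] [9.8014]
   across [125.  38.  39.  24.  21.  47.  80.  80.  73. 121. 139. 138. 158.  73.]
0.035 now near end dock x [-0.007] [7.9174]
   across [101.  44.  24.  18.  18.  56.  86.  81.  70. 147.  90. 134. 144.  76.]
0.105 v4 near end dock x [-0.007] [10.0854]
   across [ 24.  23.  21.  21.  42.  78.  72.  60. 127. 131.  49.  49.  57.  56.]
0.105 now near end dock x [-0.007] [9.5702]
   across [16. 17. 17. 17. 42. 75. 65. 54. 86. 48. 36. 42. 58. 52.]
```

The knob is now at the far position and its old place shows bare counter. All three packs end at the same dock x as before.

```bash
python3 -c "
from cell import arm
print(arm.sign_off())"
```

```text
the job is handed in; nothing more can be done
None
```

The job is handed in: all three power packs in the rack are home in the dock, and the lever is pushed over to its far stop. One pack turned up 56 mm back out of its lane, probably the knock the task warned of, and I pushed it home again before moving the lever.

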